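# Set up the gluing station: bottles into their anti-tip bases, rock onto the foam pad

## Robot

A 6-joint arm with a two-finger parallel gripper is mounted at the origin on the work surface; the furniture and walls round the work are solid. World frame = base frame: x ahead of the robot, y to its left, z up, the work surface at z = 0. Lengths are in m, angles in rad, forces in N, time in s.
With the tool pointing down it reaches from about 0.35 to 0.95 m from the base axis. Payload 17.4 kg.
Tool frame: the origin (TCP) lies at the very end of the fingers, on their centre line; the grasp point (between the pads) lies 19 mm behind it (ctrl.grasp_offset is the distance from the TCP to the grasp point, in m); x points along the fingers, y is the direction in which the jaws open and shut, and the axes are right-handed (so a half turn about x gives the same grasp; the last joint's range is limited). The gripper opens to 93 mm and grips with 3 to 60 N. Pads are 15 mm wide; open, the fingers measure 128 mm over their backs; the gripper's body (75 mm by 188 mm) begins 65 mm behind the grasp point.
Start: joints at [-1.146, 0.116, 1.442, -0, 1.584, -0.038], TCP at [0.301, -0.604, 0.187] pointing down, gripper open.
Joint ranges: [-2.83, 2.83], [-0.83, 2.19], [0.07, 2.5], [-1.14, 4.28], [0.01, 3], [-2.97, 2.97]. Speed limits (rad/s): [1.89, 1.89, 2.22, 3.14, 3.14, 3.14].

## Interface

Orientations are given as a unit quaternion [x, y, z, w].
In Python, from rig import ctrl gives the robot as it stands. The module is installed in compiled form; this text tells all that it offers.
- The arm moves only by the shell command python3 -m creep 'ROWS'. ROWS is JSON, a list of rows, each an object with "offset": the shift along the tool's x, y, z in cm, a list of three; "spin": the turn about the tool's x in rad; "claw": the gripper command: -1 is fully open, 1 is shut, values between are in proportion. A call has 1 to 8 rows; each row shifts and turns the pose as measured when the row begins, along the tool's axes as they then stand; what a row does not reach is not made up. A row lasts 1/8 s, in which the tool goes at most 62.5 mm and 10.7 degrees, less where a joint would pass 70% of its speed; a pose out of reach is approached as far as the arm can. A call is refused whole if a number of a shift passes 6.25 or a number of a turn 0.188, either way. A call with a gripper value outside its range is refused whole. The fingers move at their own pace and stop on an object; the grip force is fixed at half the most. Time passes only in rows, so rows that do not move let the fingers close. It gives the time, the measured TCP pose, the force and the opening at its end, in the units of the state.
- ctrl.get_obs(): the state, without advancing time (a new reading comes with each control period).
- ctrl.snapshot(name): name is "scene" or "top" or "wrist"; returns (picture, depth): 384x512x3 uint8, blue, green, red; 384x512 float32, m along the optical axis (not along the pixel's ray), 0 where there is no reading.
- ctrl.camera_model(name): a dict with "mtx" (3x3 intrinsics, pixels), "eye" and "orientation" of the camera in the world; the wrist camera has in their place "mount" (4x4, takes a point from camera to tool coordinates, whose origin is the TCP and whose axes are the tool frame's). Camera axes: x right, y down, z forward; pixel columns grow to the right and rows downward; lengths in m; the calibration is good to about 2 mm. A picture is of the moment at which its call begins: read the wrist's pose just before it. camera_model takes no time and is no camera call.
- ctrl.finish_job(): hands the job in, once; it reports no verdict.
Trained networks look in the newest picture that a camera, given by its name, has taken for a name from the list of things; names that differ only in an ending like _2 or _b are one class to them, and where a whole thing is asked for, a point or a joint stands for the part that bears it (a point fixed in the world has none). Each returns a list of dicts, best first, with "conf" (0 to 1); they miss things now and then, are a little off and sometimes report something else, mostly with a low value. They report only what shows in the picture. A call takes as long as a camera call.
- ctrl.cut_out(camera, query): "mask" (384x512 bool, what is visible of it) and "bbox" ([left, top, width, height] in pixels, round what is visible of it).
- ctrl.pinpoint(camera, query): "at" ([row, column] in pixels: a listed point, or the origin of a listed thing).
The state is a dict: "t": time; "q": joint angles; "qvel": joint speeds; "tau": joint torques, N m; "tool_pos": TCP position; "orientation": TCP orientation; "ft_force": force on the tool from outside, world axes, zero at the start; "ft_torque": the same for the moment, N m; "grip_width": finger opening in m.
Only numpy, scipy, OpenCV 4.12 (cv2) and the standard library are available. Lean on these libraries where they do the work, as an engineer would, in place of code of your own. Each camera call takes 0.05 s, during which the arm holds its last target.

## Task

Get the table ready for gluing: stand each of the three bottles from the middle of the table, in front of the robot, upright inside the weighted base whose collar has the colour of its cap or nozzle (white, red, blue), and lay the egg-sized piece of grey rock that lies among those bottles flat on the middle of the round green foam pad. Do not tip a bottle over on the way.

Things in the scene. Friction and masses are not known exactly. Their poses are not given: they have to be found in the camera images.
- glue_bottle: Small white bottle with a white pointed nozzle, blue band on its label: body 40 mm in diameter, straight-sided up to 75 mm above its underside, 123 mm tall over the nozzle. Origin: centre of the underside; z up along the bottle. Round, so its yaw does not matter. About 0.1 kg, stands at the start among the loose things in front of the robot, within 0.3 m either side of its middle line (smaller or similar bottles farther out to the sides are part of the room).
- red_cap_bottle: Light blue plastic bottle with a red pointed cap: body 52 mm in diameter, straight-sided up to about 95 mm above its underside, 158 mm tall over the cap. Origin: centre of the underside; z up along the bottle. Round, so its yaw does not matter. About 0.1 kg, stands at the start among the loose things in front of the robot, within 0.3 m either side of its middle line (smaller or similar bottles farther out to the sides are part of the room).
- blue_cap_bottle: Tan plastic bottle with a blue screw cap: body 60 mm in diameter, straight-sided up to about 95 mm above its underside, 143 mm tall over the cap. Origin: centre of the underside; z up along the bottle. Round, so its yaw does not matter. About 0.1 kg, stands at the start among the loose things in front of the robot, within 0.3 m either side of its middle line (smaller or similar bottles farther out to the sides are part of the room).
- rock: Egg-sized piece of grey rock lying among the three bottles, larger than the pebbles there (the fist-sized and bigger lumps at the far right are part of the room): 34 mm (its x) by 50 mm (its y) by 22 mm high, rests on its broad underside (leaning about 5 degrees when at rest), about 0.07 kg; grip it across its x. Origin: centre of the underside, z up.
- base_white: Weighted anti-tip base, fixed to the table: a low grey round cup, 82 mm across its foot, 68 mm across the cup, with a white collar round its open mouth. Bore 56 mm wide with a flat floor 6 mm above the table; rim 28.5 mm above the table, wall 6 mm. Origin: centre of the base at table height. Round; yaw means nothing. It belongs to the white-nozzled bottle.
- base_red: Weighted anti-tip base, fixed to the table: a low grey round cup, 94 mm across its foot, 80 mm across the cup, with a red collar round its open mouth. Bore 68 mm wide with a flat floor 6 mm above the table; rim 28.5 mm above the table, wall 6 mm. Origin: centre of the base at table height. Round; yaw means nothing. It belongs to the red-capped bottle.
- base_blue: Weighted anti-tip base, fixed to the table: a low grey round cup, 102 mm across its foot, 88 mm across the cup, with a blue collar round its open mouth. Bore 76 mm wide with a flat floor 6 mm above the table; rim 28.5 mm above the table, wall 6 mm. Origin: centre of the base at table height. Round; yaw means nothing. It belongs to the blue-capped bottle.
- foam_pad: Round gluing pad, fixed to the table: a pale wooden disc 100 mm across and 8 mm high with a flat green foam disc 86 mm across on it, whose top is 14 mm above the table. Origin: centre of the disc at table height. Round; yaw means nothing.

How it is judged:
By the outcome, as a careful person would: the job done as asked, in the order asked, and still so for the second after the job is handed in, with the robot touching nothing.
It also fails if it takes over 115 s, if anything falls off the work surface, if the arm or the gripper's body presses on something with over 40 N, if the wrist force passes 120 N, or if a joint passes its speed limit or range.

## Working session

There is one attempt and no reset: what is moved stays moved. The work goes in short steps, Python scripts to look and compute and a shell command to move; the robot and the scene stay as the last step left them, time stands still between calls to the robot, and variables do not carry over. Pictures are saved under pics/ and viewed, and the job is handed in when it is done.

```bash
ls; mkdir -p pics; python3 - <<'E'
from rig import ctrl
import cv2
for n in("scene","top"):
    p,d=ctrl.snapshot(n); cv2.imwrite(f"pics/{n}0.png",p)
    m=ctrl.camera_model(n); print(n,m)
print(ctrl.get_obs()); print(ctrl.camera_model("wrist"),ctrl.grasp_offset)
E
```

```text
pics
scene {'mtx': array([[368.78006236,   0.        , 249.88637592],
       [  0.        , 368.78006236, 190.25628253],
       [  0.        ,   0.        ,   1.        ]]), 'eye': array([-0.0648149 ,  0.5977053 ,  0.74647438]), 'orientation': array([-0.35755864,  0.84398773, -0.36982293,  0.15188002])}
top {'mtx': array([[454.75497385,   0.        , 257.78621378],
       [  0.        , 454.75497385, 193.31565184],
       [  0.        ,   0.        ,   1.        ]]), 'eye': array([0.39930726, 0.05361946, 1.09460909]), 'orientation': array([ 0.71445749, -0.69860801,  0.02488481, -0.02963257])}
{'t': 0.1, 'q': array([-1.14581737e+00,  1.16426064e-01,  1.44220828e+00,  1.22147704e-05,
        1.58393982e+00, -3.78047733e-02]), 'qvel': array([-0.00147804, -0.00160656, -0.0023183 ,  0.00101527, -0.00077327,
       -0.00157197]), 'tau': array([ 2.80184344e-03, -7.22891808e+01, -6.23866653e+01,  7.82774761e-02,
        2.27613060e-02, -9.68867516e-05]), 'tool_pos': array([ 0.30125726, -0.60381905,  0.18648097]), 'orientation': array([-0.68819845, -0.16250398,  0.68832349, -0.16182125]), 'ft_force': array([ 0.38827192, -0.40476901, -1.09938557]), 'ft_torque': array([ 0.00530656, -0.043034  ,  0.04735362]), 'grip_width': 0.09310708950413782}
{'mtx': array([[333.11486524,   0.        , 253.25707799],
       [  0.        , 333.11486524, 194.4851822 ],
       [  0.        ,   0.        ,   1.        ]]), 'mount': array([[ 1.13669895e-03, -2.36407828e-01,  9.71653254e-01,
        -1.98833035e-01],
       [ 9.99999112e-01,  9.44254031e-04, -9.40118187e-04,
         7.24134329e-04],
       [-6.95236203e-04,  9.71653460e-01,  2.36408692e-01,
        -6.55370039e-02],
       [ 0.00000000e+00,  0.00000000e+00,  0.00000000e+00,
         1.00000000e+00]])} 0.0188
```

View pics/scene0.png

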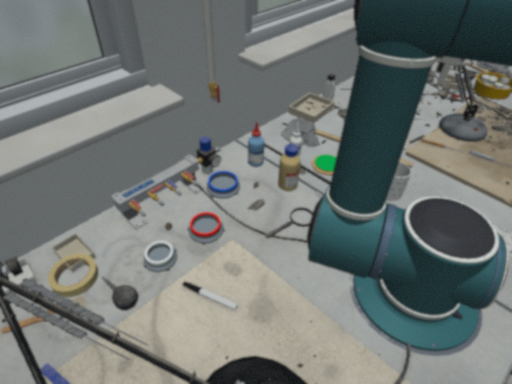

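View pics/top0.png

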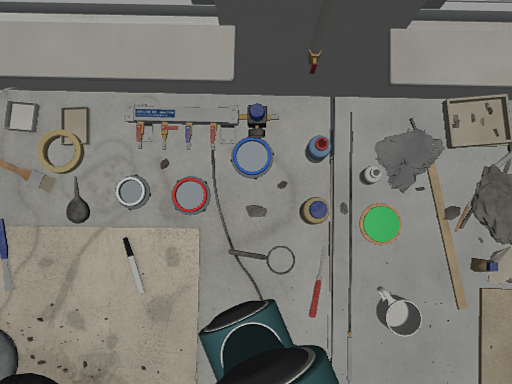

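```bash
cat > h.py <<'E'
import numpy as np, cv2
from scipy.spatial.transform import Rotation as R
from rig import ctrl
def pose(n,obs=None):
    m=ctrl.camera_model(n)
    if n!="wrist": return m["mtx"],R.from_quat(m["orientation"]).as_matrix(),np.array(m["eye"])
    o=obs or ctrl.get_obs(); T=R.from_quat(o["orientation"]).as_matrix(); M=np.array(m["mount"])
    return m["mtx"],T@M[:3,:3],T@M[:3,3]+o["tool_pos"]
def cloud(n,d,obs=None):
    K,Rm,e=pose(n,obs); v,u=np.mgrid[:384,:512]
    p=np.stack([(u-K[0,2])/K[0,0]*d,(v-K[1,2])/K[1,1]*d,d],-1)
    return p@Rm.T+e
def ray(n,u,v,z,obs=None):
    K,Rm,e=pose(n,obs); r=Rm@np.array([(u-K[0,2])/K[0,0],(v-K[1,2])/K[1,1],1]); return e+r*(z-e[2])/r[2]
def proj(n,P,obs=None):
    K,Rm,e=pose(n,obs); c=(np.atleast_2d(P)-e)@Rm; return np.c_[c[:,0]/c[:,2]*K[0,0]+K[0,2],c[:,1]/c[:,2]*K[1,1]+K[1,2]]
def circ(P):
    A=np.c_[2*P,np.ones(len(P))]; s=np.linalg.lstsq(A,(P**2).sum(1),rcond=None)[0]; return s[:2],np.sqrt(s[2]+s[:2]@s[:2])
E
python3 - <<'E'
from h import *
np.set_printoptions(precision=4,suppress=True)
p,d=ctrl.snapshot("top"); C=cloud("top",d); np.save("c.npy",C)
Z0={"base_white":.0285,"base_red":.0285,"base_blue":.0285,"foam_pad":.014,"rock":.011}
for q in["glue_bottle","red_cap_bottle","blue_cap_bottle","rock","base_white","base_red","base_blue","foam_pad"]:
    for r in ctrl.cut_out("top",q)[:2]:
        m=r["mask"]&(d>0); P=C[m]
        if len(P)<5: continue
        (x,y),rad=cv2.minEnclosingCircle(np.argwhere(m)[:,::-1].astype(np.float32))
        print(q,round(r["conf"],2),r["bbox"],"med",np.median(P,0),"lo",P.min(0),"hi",P.max(0), "ray",ray("top",x,y,Z0[q])[:2] if q in Z0 else "top10", P[P[:,2]>P[:,2].max()-.006].mean(0))
    a=ctrl.pinpoint("top",q)[:1]
    if a: print("   pin",a[0]["at"],a[0]["conf"],ray("top",a[0]["at"][1],a[0]["at"][0],0)[:2])
E
```

```text
glue_bottle 0.78 [361.7, 166.6, 19.3, 17.7] med [ 0.5252 -0.1916  0.0638] lo [ 0.5099 -0.2251 -0.0008] hi [ 0.5562 -0.1789  0.1224] ray top10 [ 0.5297 -0.198   0.1195]
   pin [176.8, 369.2] 0.82 [ 0.5298 -0.2064]
red_cap_bottle 0.84 [304.0, 136.7, 29.7, 28.0] med [ 0.5775 -0.0677  0.0933] lo [ 0.56   -0.098  -0.0037] hi [ 0.6266 -0.0476  0.158 ] ray top10 [ 0.5854 -0.0739  0.1558]
   pin [149.8, 314.7] 0.64 [ 0.5929 -0.074 ]
blue_cap_bottle 0.97 [300.8, 199.2, 28.4, 24.7] med [ 0.4394 -0.0582  0.1081] lo [ 0.4122 -0.0933 -0.0024] hi [ 0.478  -0.036   0.1469] ray top10 [ 0.4425 -0.0663  0.143 ]
   pin [212.4, 314.2] 0.84 [ 0.4408 -0.0747]
rock 0.67 [246.5, 204.5, 18.3, 7.6] med [0.4409 0.0676 0.015 ] lo [0.4283 0.0436 0.0008] hi [0.455  0.0919 0.0224] ray [0.4429 0.0676] [0.4401 0.0615 0.0186]
   pin [212.8, 255.1] 0.45 [0.4366 0.0673]
base_white 0.87 [115.7, 176.6, 36.6, 32.1] med [0.4794 0.3629 0.0079] lo [ 0.439   0.3233 -0.0026] hi [0.5192 0.4004 0.0324] ray [0.4777 0.3573] [0.4804 0.3628 0.0283]
   pin [191.5, 131.5] 0.86 [0.4814 0.3674]
base_red 0.58 [169.6, 172.1, 39.9, 44.4] med [0.475  0.2229 0.0068] lo [ 0.4299  0.1786 -0.0034] hi [0.5195 0.2685 0.0334] ray [0.4741 0.2199] [0.4731 0.2244 0.029 ]
   pin [190.5, 192.6] 0.63 [0.4871 0.2196]
base_blue 0.65 [230.5, 139.1, 40.4, 37.6] med [0.569  0.0785 0.0068] lo [ 0.5205  0.0271 -0.0025] hi [0.6193 0.1287 0.0329] ray [0.5663 0.0773] [0.568  0.0789 0.0289]
   pin [157.8, 250.9] 0.77 [0.5699 0.0806]
foam_pad 0.68 [358.2, 204.2, 42.7, 41.7] med [ 0.417  -0.2287  0.0129] lo [ 0.3687 -0.2792 -0.0018] hi [ 0.4644 -0.1814  0.0214] ray [ 0.4181 -0.2286] [ 0.4174 -0.2292  0.0166]
   pin [222.6, 378.0] 0.73 [ 0.4198 -0.2279]
```

```bash
python3 - <<'E'
from h import *
np.set_printoptions(precision=4,suppress=True)
C=np.load("c.npy")
X=C.reshape(-1,3)
for n,c,r in[("w",(.480,.363),.031),("r",(.473,.224),.037),("b",(.568,.079),.041)]:
    P=X[(abs(X[:,2]-.0285)<.004)&(np.hypot(X[:,0]-c[0],X[:,1]-c[1])<r+.007)]
    print(n,len(P),circ(P[:,:2]), (P.min(0)+P.max(0))/2)
P=X[(X[:,2]>.006)&(np.hypot(X[:,0]-.441,X[:,1]-.0676)<.04)]
print("rock",cv2.minAreaRect((P[:,:2]*1000).astype(np.float32)),P.mean(0))
# height map 2mm
H=np.full((300,500),-1.)   # x .25-.85, y .55..-.45
i=((.85-X[:,0])/.002).astype(int); j=((.55-X[:,1])/.002).astype(int)
k=(i>=0)&(i<300)&(j>=0)&(j<500); np.maximum.at(H,(i[k],j[k]),X[k,2])
H=cv2.dilate(H,np.ones((3,3)))
img=cv2.applyColorMap(np.clip(H/.2*255,0,255).astype(np.uint8),cv2.COLORMAP_JET)
for a in range(0,300,50): cv2.putText(img,f"{.85-a*.002:.2f}",(0,a+8),0,.35,(255,255,255))
for a in range(0,500,50): cv2.putText(img,f"{.55-a*.002:.2f}",(a,298),0,.3,(255,255,255)); img[:,a]=img[:,a]//2
cv2.imwrite("pics/h.png",cv2.resize(img,(800,480)))
p=cv2.imread("pics/top0.png"); cv2.imwrite("pics/z.png",cv2.resize(p[95:245,220:460],(800,500),interpolation=2))
E
```

```text
w 212 (array([0.4803, 0.3639]), np.float64(0.031210394508452557)) [0.4806 0.3639 0.0285]
r 252 (array([0.4752, 0.224 ]), np.float64(0.03717637011555063)) [0.4755 0.2239 0.0284]
b 254 (array([0.5707, 0.0789]), np.float64(0.04098438251681043)) [0.5702 0.0787 0.0282]
rock ((448.4756164550781, 65.9574203491211), (51.803897857666016, 44.647865295410156), 80.84297180175781) [0.4416 0.0659 0.0143]
```

View pics/h.png

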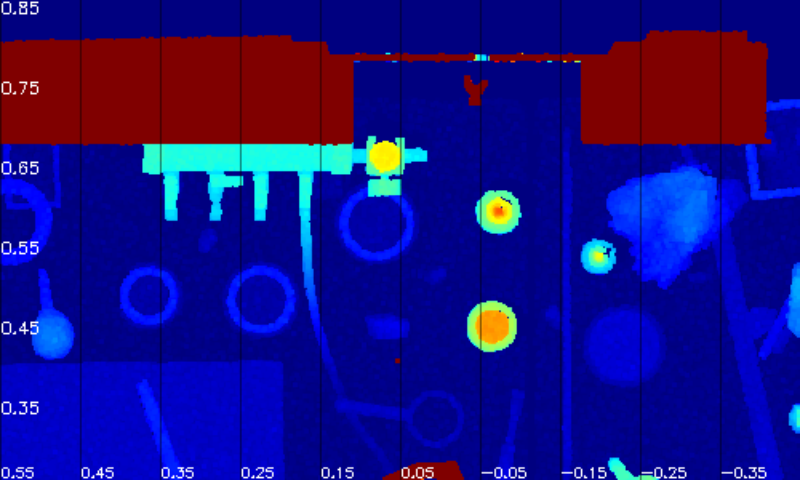

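View pics/z.png

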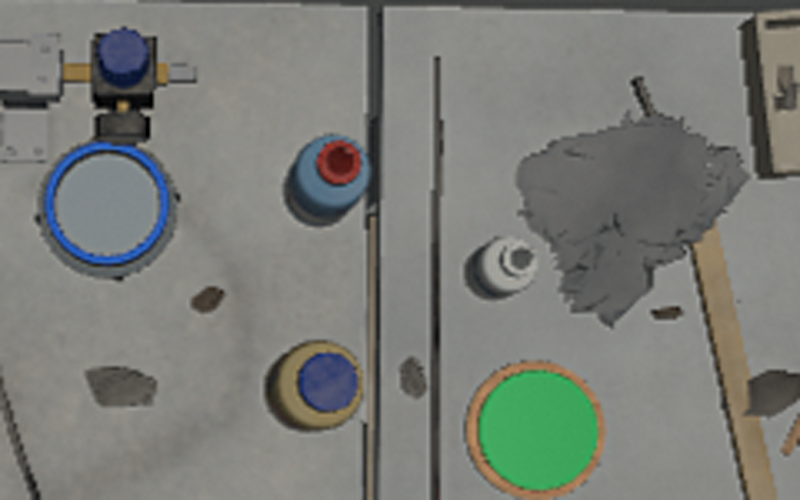

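```bash
cat > st.py <<'E'
from h import *
import sys
np.set_printoptions(precision=4,suppress=True)
o=ctrl.get_obs(); T=R.from_quat(o["orientation"]).as_matrix()
print("t",round(o["t"],2),"tcp",o["tool_pos"],"F",o["ft_force"],"w",round(o["grip_width"],4),"q1,q6",o["q"][[0,5]])
a=np.degrees(np.arctan2(T[1,1],T[0,1])); print("jaw yaw deg",round(a,2),"xaxis",T[:,0], "z",T[:,2])
if len(sys.argv)>3:
    t=np.array([float(v) for v in sys.argv[1:4]]); print("need tool cm",T.T@(t-o["tool_pos"])*100)
E
python3 st.py .530 -.198 .26
python3 - <<'E'
from h import *
p,d=ctrl.snapshot("scene"); C=cloud("scene",d).reshape(-1,3); C=C[(d.ravel()>0)]
P=C[(C[:,2]>.12)&(C[:,1]<-.12)&(C[:,0]>.2)&(C[:,0]<.68)]
k=np.unique(np.round(P/.05)*.05,axis=0,return_counts=True)
for a,b in zip(*k):
    if b>1: print(a.round(2),b)
E
```

```text
t 0.95 tcp [ 0.3013 -0.604   0.1871] F [-0.5875  0.1661  0.9286] w 0.0934 q1,q6 [-1.1458 -0.0378]
jaw yaw deg -63.49 xaxis [-0. -0. -1.] z [-0.8948 -0.4464  0.    ]
need tool cm [ -7.287  -26.1231 -38.5872]
[ 0.2  -0.75  0.1 ] 10
[ 0.2  -0.75  0.15] 18
[ 0.25 -0.8   0.15] 35
[ 0.25 -0.8   0.2 ] 9
[ 0.25 -0.75  0.1 ] 16
[ 0.25 -0.75  0.15] 137
[ 0.25 -0.55  0.2 ] 3
[ 0.25 -0.55  0.25] 50
[ 0.25 -0.55  0.3 ] 100
[ 0.25 -0.5   0.3 ] 22
[ 0.3  -0.8   0.15] 54
[ 0.3 -0.8  0.2] 68
[ 0.3  -0.75  0.15] 28
[ 0.3  -0.65  0.2 ] 6
[ 0.3  -0.65  0.25] 19
[ 0.3  -0.55  0.2 ] 8
[ 0.3  -0.55  0.25] 68
[ 0.3  -0.55  0.3 ] 24
[ 0.3 -0.5  0.3] 50
[ 0.35 -0.8   0.2 ] 4
[ 0.35 -0.65  0.2 ] 9
[ 0.35 -0.65  0.25] 26
[ 0.65 -0.65  0.25] 3
[ 0.65 -0.6   0.25] 2
[ 0.65 -0.5   0.25] 2
[ 0.65 -0.45  0.25] 5
[ 0.65 -0.4   0.25] 8
[ 0.65 -0.35  0.25] 3
[ 0.65 -0.3   0.25] 7
[ 0.65 -0.25  0.25] 5
[ 0.65 -0.2   0.25] 6
[ 0.7  -0.65  0.25] 39
[ 0.7  -0.6   0.25] 43
[ 0.7  -0.55  0.25] 42
[ 0.7  -0.5   0.25] 48
[ 0.7  -0.45  0.25] 47
[ 0.7  -0.4   0.25] 50
[ 0.7  -0.35  0.25] 55
[ 0.7  -0.3   0.25] 53
[ 0.7  -0.25  0.25] 65
[ 0.7  -0.2   0.25] 69
```

```bash
python3 -m creep '[{"offset":[-1,0,0],"spin":-0.18,"claw":-0.29},{"offset":[-1,0,0],"spin":-0.18,"claw":-0.29},{"offset":[-1,0,0],"spin":-0.18,"claw":-0.29},{"offset":[-1,0,0],"spin":-0.18,"claw":-0.29},{"offset":[-1,0,0],"spin":-0.18,"claw":-0.29},{"offset":[-1,0,0],"spin":-0.18,"claw":-0.29},{"offset":[-1,0,0],"spin":-0.18,"claw":-0.29},{"offset":[-1,0,0],"spin":-0.18,"claw":-0.29}]'; python3 st.py .530 -.198 .26
```

```text
t: 2.0
tool_pos: [0.3012, -0.6037, 0.2686]
orientation: [0.398, 0.585, -0.397, 0.584]
ft_force: [0.6, 0.4, 0.5]
grip_width: 0.0599
t 2.0 tcp [ 0.3012 -0.6037  0.2686] F [0.5554 0.4424 0.491 ] w 0.0599 q1,q6 [-1.1458 -1.5234]
jaw yaw deg 21.63 xaxis [-0.0006  0.0015 -1.    ] z [ 0.3687 -0.9296 -0.0016]
need tool cm [  0.9091  36.2253 -29.2755]
```

```bash
python3 -m creep '[{"offset":[0.1,3,-2.4],"spin":0,"claw":-0.29},{"offset":[0.1,4.6,-3.7],"spin":0,"claw":-0.29},{"offset":[0.1,4.6,-3.7],"spin":0,"claw":-0.29},{"offset":[0.1,4.6,-3.7],"spin":0,"claw":-0.29},{"offset":[0.1,4.6,-3.7],"spin":0,"claw":-0.29},{"offset":[0.1,4.6,-3.7],"spin":0,"claw":-0.29},{"offset":[0.1,4.6,-3.7],"spin":0,"claw":-0.29},{"offset":[0.1,3,-2.4],"spin":0,"claw":-0.29}]'; python3 st.py .530 -.198 .26
```

```text
t: 3.0
tool_pos: [0.5173, -0.2189, 0.2615]
orientation: [0.398, 0.584, -0.397, 0.585]
ft_force: [0.3, -0.3, 0.6]
grip_width: 0.0601
t 3.0 tcp [ 0.5173 -0.2189  0.2615] F [ 0.3117 -0.3286  0.5602] w 0.0601 q1,q6 [-0.4462 -0.8229]
jaw yaw deg 21.59 xaxis [ 0.0014  0.0001 -1.    ] z [ 0.3679 -0.9299  0.0004]
need tool cm [ 0.1503  1.9533 -1.4787]
```

Take a wrist look to refine the glue bottle after closing the gap.

```bash
python3 -m creep '[{"offset":[0,1.95,-1.48],"spin":0,"claw":-0.29},{"offset":[0,0,0],"spin":0,"claw":-0.29}]'; python3 st.py .530 -.198 .26
cat > look.py <<'E'
from h import *
import sys
np.set_printoptions(precision=4,suppress=True)
o=ctrl.get_obs(); p,d=ctrl.snapshot("wrist"); cv2.imwrite("pics/%s.png"%sys.argv[1],p)
C=cloud("wrist",d,o)
for q in sys.argv[2:]:
    for r in ctrl.cut_out("wrist",q)[:1]:
        m=r["mask"]&(d>0); P=C[m]; print(q,round(r["conf"],2),r["bbox"],"lo",P.min(0),"hi",P.max(0))
        for z0,z1 in((.03,.07),(.07,.09),(.095,.17)):
            S=P[(P[:,2]>z0)&(P[:,2]<z1)]
            if len(S)>20: print("  band",z0,z1,len(S),circ(S[:,:2]))
        b=d>0; S=P[P[:,2]>P[:,2].max()-.006]; print("  top",S.mean(0))
E
python3 look.py w1 glue_bottle
```

```text
t: 3.25
tool_pos: [0.5312, -0.1948, 0.2616]
orientation: [0.397, 0.585, -0.396, 0.586]
ft_force: [-0.1, -0.2, -0.6]
grip_width: 0.06
t 3.25 tcp [ 0.5312 -0.1948  0.2616] F [-0.0964 -0.1816 -0.5991] w 0.06 q1,q6 [-0.3972 -0.7776]
jaw yaw deg 21.81 xaxis [ 0.0017  0.0002 -1.    ] z [ 0.3715 -0.9285  0.0004]
need tool cm [ 0.1609 -0.2313  0.247 ]
glue_bottle 0.87 [236.3, 152.9, 30.8, 33.4] lo [ 0.513  -0.2174  0.0009] hi [ 0.5513 -0.1796  0.125 ]
  band 0.03 0.07 528 (array([ 0.5323, -0.1986]), np.float64(0.016057837389774086))
  band 0.07 0.09 193 (array([ 0.5328, -0.1996]), np.float64(0.009462540763243123))
  band 0.095 0.17 103 (array([ 0.5325, -0.1988]), np.float64(0.003759854729902205))
  top [ 0.5328 -0.1996  0.1228]
```

View pics/w1.png

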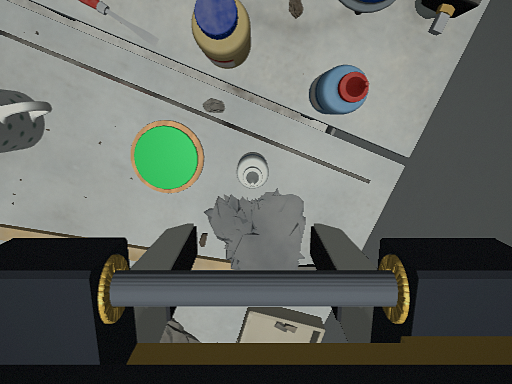

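```bash
python3 st.py .532 -.199 .051; python3 -m creep '[{"offset":[0,-0.1,0.4],"spin":0,"claw":-0.29},{"offset":[3,0,0],"spin":0,"claw":-0.29},{"offset":[4,0,0],"spin":0,"claw":-0.29},{"offset":[3,0,0],"spin":0,"claw":-0.29},{"offset":[2,0,0],"spin":0,"claw":-0.29}]'; python3 st.py .532 -.199 .051
```

```text
t 3.35 tcp [ 0.5306 -0.1963  0.2616] F [ 0.0959 -0.1497  0.4381] w 0.0596 q1,q6 [-0.3998 -0.7785]
jaw yaw deg 21.7 xaxis [ 0.0016 -0.     -1.    ] z [ 0.3698 -0.9291  0.0006]
need tool cm [21.0611  0.0025  0.294 ]
t: 3.98
tool_pos: [0.5303, -0.2063, 0.1404]
orientation: [0.399, 0.582, -0.398, 0.586]
ft_force: [0.3, -0.2, 0.2]
grip_width: 0.0598
t 3.98 tcp [ 0.5303 -0.2063  0.1404] F [ 0.2999 -0.2212  0.1745] w 0.0598 q1,q6 [-0.4158 -0.7885]
jaw yaw deg 21.36 xaxis [ 0.0051 -0.0024 -1.    ] z [ 0.3642 -0.9313  0.004 ]
need tool cm [ 8.9395  0.3902 -0.6516]
```

```bash
python3 -m creep '[{"offset":[0,0.35,-0.55],"spin":0,"claw":-0.29},{"offset":[0,0,0],"spin":0,"claw":-0.29},{"offset":[0,0,0],"spin":0,"claw":-0.29}]'; python3 st.py .532 -.199 .051
```

```text
t: 4.35
tool_pos: [0.5317, -0.2004, 0.1416]
orientation: [0.399, 0.582, -0.399, 0.586]
ft_force: [0.4, 0.4, 0.2]
grip_width: 0.0601
t 4.35 tcp [ 0.5317 -0.2004  0.1416] F [0.3577 0.361  0.2019] w 0.0601 q1,q6 [-0.4053 -0.7769]
jaw yaw deg 21.3 xaxis [ 0.0057 -0.0027 -1.    ] z [ 0.3632 -0.9317  0.0046]
need tool cm [ 9.0602  0.0439 -0.1644]
```

```bash
python3 -m creep '[{"offset":[2,0,-0.1],"spin":0,"claw":-0.29},{"offset":[2.2,0,0],"spin":0,"claw":-0.29},{"offset":[2.2,0,0],"spin":0,"claw":-0.29},{"offset":[2,0,0],"spin":0,"claw":-0.29},{"offset":[0.5,0,0],"spin":0,"claw":-0.29},{"offset":[0,0,0],"spin":0,"claw":-0.29}]'; python3 st.py .532 -.199 .051
```

```text
t: 5.1
tool_pos: [0.532, -0.1996, 0.0476]
orientation: [0.399, 0.581, -0.398, 0.587]
ft_force: [-0.6, 0.0, -1.1]
grip_width: 0.0596
t 5.1 tcp [ 0.532  -0.1996  0.0476] F [-0.6386  0.0447 -1.1157] w 0.0596 q1,q6 [-0.4036 -0.7756]
jaw yaw deg 21.32 xaxis [ 0.0069 -0.0033 -1.    ] z [ 0.3636 -0.9316  0.0055]
need tool cm [-0.3353  0.0204 -0.0521]
```

```bash
python3 -m creep '[{"offset":[0,0,0],"spin":0,"claw":0.3},{"offset":[0,0,0],"spin":0,"claw":0.6},{"offset":[0,0,0],"spin":0,"claw":1},{"offset":[0,0,0],"spin":0,"claw":1},{"offset":[-1,0,0],"spin":0,"claw":1},{"offset":[-2,0,0],"spin":0,"claw":1},{"offset":[-3,0,0],"spin":0,"claw":1},{"offset":[-3,0,0],"spin":0,"claw":1}]'; python3 st.py .532 -.199 .26; python3 look.py w2 glue_bottle
```

```text
t: 6.1
tool_pos: [0.5315, -0.1993, 0.1444]
orientation: [0.399, 0.581, -0.398, 0.587]
ft_force: [-0.4, -0.1, -0.2]
grip_width: 0.0004
t 6.1 tcp [ 0.5315 -0.1993  0.1444] F [-0.4111 -0.0889 -0.237 ] w 0.0004 q1,q6 [-0.4036 -0.7757]
jaw yaw deg 21.32 xaxis [ 0.0084 -0.0039 -1.    ] z [ 0.3636 -0.9315  0.0067]
need tool cm [-11.5626   0.1309   0.0631]
glue_bottle 0.55 [229.1, 160.2, 45.8, 54.0] lo [ 0.513  -0.2334  0.001 ] hi [ 0.5514 -0.1798  0.1252]
  band 0.03 0.07 1037 (array([ 0.5322, -0.1985]), np.float64(0.015984348067224492))
  band 0.07 0.09 390 (array([ 0.5328, -0.1997]), np.float64(0.009464549940972006))
  band 0.095 0.17 236 (array([ 0.5324, -0.1987]), np.float64(0.003521132399017952))
  top [ 0.5328 -0.1995  0.1227]
```

View pics/w2.png

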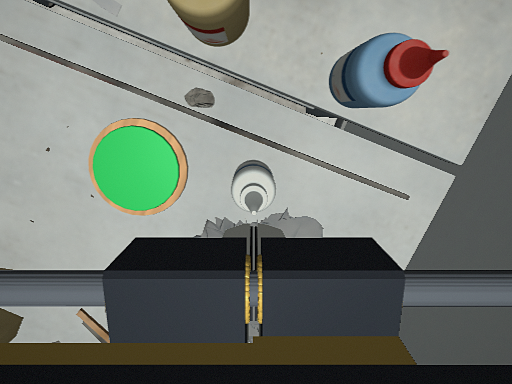

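```bash
python3 -m creep '[{"offset":[0,0,0],"spin":0,"claw":-0.29},{"offset":[0,0,0],"spin":0,"claw":-0.29},{"offset":[0,0,0],"spin":0,"claw":-0.29}]';python3 -m creep '[{"offset":[0,0.05,0],"spin":0,"claw":-0.29},{"offset":[0,0,0],"spin":0,"claw":-0.29}]'; python3 st.py .5326 -.199 .05
```

```text
t: 6.58
tool_pos: [0.5326, -0.1998, 0.1474]
orientation: [0.4, 0.579, -0.398, 0.589]
ft_force: [-0.1, -1.0, -0.4]
grip_width: 0.0262
t: 6.82
tool_pos: [0.5328, -0.1995, 0.1467]
orientation: [0.4, 0.579, -0.398, 0.588]
ft_force: [0.4, 0.6, 0.4]
grip_width: 0.0463
t 6.83 tcp [ 0.5328 -0.1995  0.1467] F [0.429  0.6086 0.4373] w 0.0463 q1,q6 [-0.4029 -0.775 ]
jaw yaw deg 21.32 xaxis [ 0.0117 -0.0053 -0.9999] z [ 0.3635 -0.9315  0.0092]
need tool cm [ 9.6659 -0.0884 -0.1395]
```

```bash
python3 -m creep '[{"offset":[2,-0.1,-0.1],"spin":0,"claw":-0.29},{"offset":[2.2,0,0],"spin":0,"claw":-0.29},{"offset":[2.2,0,0],"spin":0,"claw":-0.29},{"offset":[2.2,0,0],"spin":0,"claw":-0.29},{"offset":[0.6,0,0],"spin":0,"claw":-0.29},{"offset":[0,0,0],"spin":0,"claw":-0.29}]'; python3 st.py .5326 -.199 .05; python3 -m creep '[{"offset":[0,0,0],"spin":0,"claw":1},{"offset":[0,0,0],"spin":0,"claw":1},{"offset":[0,0,0],"spin":0,"claw":1},{"offset":[0,0,0],"spin":0,"claw":1}]'; python3 look.py w3
```

```text
t: 7.58
tool_pos: [0.5303, -0.1984, 0.0455]
orientation: [0.399, 0.581, -0.398, 0.587]
ft_force: [-0.5, -0.2, -0.2]
grip_width: 0.0598
t 7.58 tcp [ 0.5303 -0.1984  0.0455] F [-0.4915 -0.1991 -0.2158] w 0.0598 q1,q6 [-0.4029 -0.7749]
jaw yaw deg 21.32 xaxis [ 0.0077 -0.0036 -1.    ] z [ 0.3636 -0.9315  0.0061]
need tool cm [-0.4515  0.1913  0.1385]
t: 8.07
tool_pos: [0.5313, -0.1988, 0.0475]
orientation: [0.4, 0.58, -0.398, 0.588]
ft_force: [-0.7, 0.6, -0.1]
grip_width: 0.0249
```

View pics/w3.png

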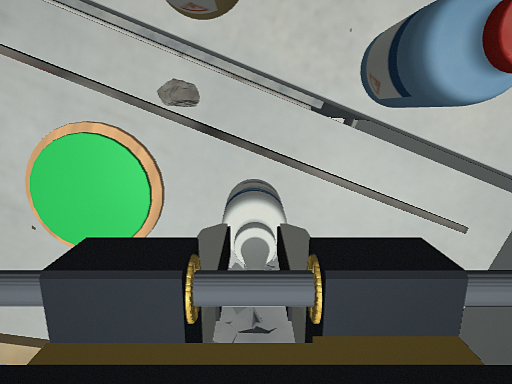

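```bash
python3 - <<'E'
from h import *
np.set_printoptions(precision=4,suppress=True)
print(ctrl.get_obs()["grip_width"])
o=ctrl.get_obs();p,d=ctrl.snapshot("wrist"); C=cloud("wrist",d,o); T=R.from_quat(o["orientation"]).as_matrix()
L=(C-o["tool_pos"])@T
for (v,u) in [(200,254),(215,254),(232,254),(245,254),(255,254),(230,215),(230,295),(250,215),(250,295),(230,226),(230,282)]: print(v,u,C[v,u],"tool",L[v,u])
q,d2=ctrl.snapshot("scene"); cv2.imwrite("pics/s3.png",cv2.resize(q[80:260,200:440],(800,600),interpolation=2))
E
```

```text
0.020569953233929156
200 254 [ 0.526  -0.1831  0.0614] tool [-0.014   0.001  -0.0164]
215 254 [ 0.5284 -0.1893  0.0689] tool [-0.0214  0.0009 -0.0097]
232 254 [ 0.5292 -0.1921  0.088 ] tool [-0.0406  0.0009 -0.0067]
245 254 [ 0.5304 -0.1953  0.0967] tool [-0.0492  0.0009 -0.0032]
255 254 [ 0.5307 -0.1963  0.1056] tool [-0.0581  0.0009 -0.002 ]
230 215 [ 0.5105 -0.1972  0.0906] tool [-0.0433 -0.0183 -0.0087]
230 295 [ 0.5472 -0.1827  0.0913] tool [-0.0437  0.0211 -0.0089]
250 215 [ 0.5129 -0.1962  0.1151] tool [-0.0677 -0.0156 -0.0086]
250 295 [ 0.5445 -0.1841  0.1147] tool [-0.0671  0.0182 -0.0083]
230 226 [ 0.5156 -0.1954  0.0901] tool [-0.0427 -0.013  -0.0085]
230 282 [ 0.5415 -0.1853  0.0902] tool [-0.0426  0.0148 -0.0085]
```

View pics/s3.png

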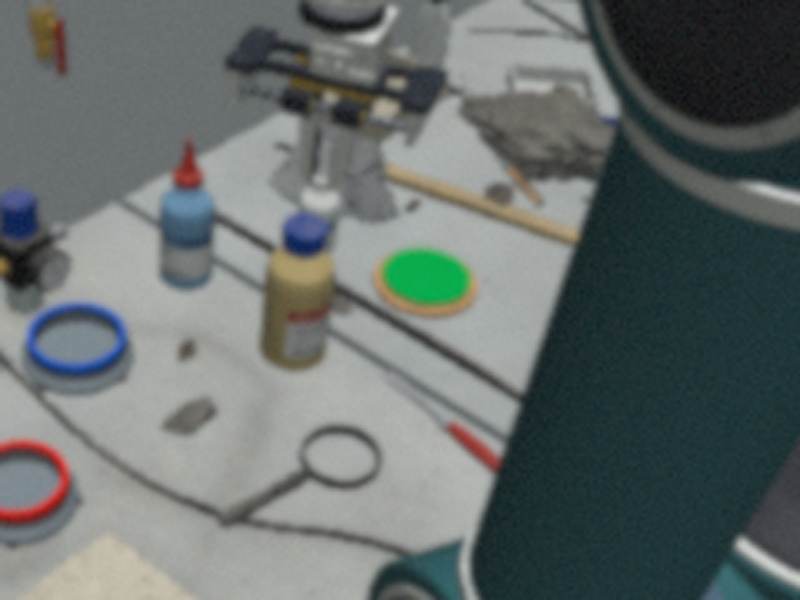

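```bash
python3 - <<'E'
from h import *
np.set_printoptions(precision=3,suppress=True)
o=ctrl.get_obs();p,d=ctrl.snapshot("wrist"); C=cloud("wrist",d,o); T=R.from_quat(o["orientation"]).as_matrix()
L=(C-o["tool_pos"])@T
print(o["grip_width"])
for u in(212,222,290,300):
  for v in range(205,300,8): print(u,v,L[v,u],p[v,u])
cv2.imwrite("pics/w4.png",cv2.resize(p[150:350,150:360],(630,600),interpolation=2))
E
```

```text
0.012346197844048022
212 205 [ 0.047 -0.031  0.003] [186 191 186]
212 213 [ 0.046 -0.031  0.01 ] [187 192 188]
212 221 [ 0.046 -0.031  0.016] [188 193 187]
212 229 [ 0.045 -0.031  0.022] [195 200 195]
212 237 [-0.053 -0.019 -0.009] [55 56 55]
212 245 [-0.128 -0.009 -0.035] [22 22 20]
212 253 [-0.132 -0.008 -0.035] [21 20 19]
212 261 [-0.136 -0.008 -0.035] [24 21 20]
212 269 [-0.139 -0.008 -0.035] [17 11 13]
212 277 [-0.141 -0.007 -0.034] [51 45 41]
212 285 [-0.141 -0.007 -0.033] [70 62 57]
212 293 [-0.141 -0.007 -0.031] [71 64 58]
222 205 [ 0.046 -0.023  0.003] [187 193 188]
222 213 [ 0.045 -0.023  0.009] [195 201 197]
222 221 [-0.006 -0.018 -0.001] [133 137 132]
222 229 [-0.042 -0.015 -0.009] [87 92 89]
222 237 [-0.052 -0.014 -0.009] [94 99 98]
222 245 [-0.121 -0.007 -0.033] [47 49 47]
222 253 [-0.121 -0.007 -0.031] [45 46 44]
222 261 [-0.13  -0.007 -0.033] [34 74 89]
222 269 [-0.131 -0.006 -0.031] [ 57 124 148]
222 277 [-0.132 -0.006 -0.03 ] [63 52 46]
222 285 [-0.133 -0.006 -0.029] [96 88 82]
222 293 [-0.135 -0.006 -0.028] [135 124 115]
290 205 [0.046 0.029 0.003] [188 194 188]
29
[... 275 characters left out ...]
.034] [26 41 49]
290 269 [-0.135  0.008 -0.033] [ 65 136 163]
290 277 [-0.136  0.008 -0.032] [ 97 188 222]
290 285 [-0.137  0.008 -0.03 ] [ 65 141 174]
290 293 [-0.138  0.008 -0.029] [142 243 251]
300 205 [0.046 0.036 0.003] [189 194 189]
300 213 [0.046 0.036 0.01 ] [190 194 190]
300 221 [0.047 0.037 0.016] [190 195 190]
300 229 [0.045 0.037 0.022] [190 196 190]
300 237 [0.046 0.037 0.029] [103 104 100]
300 245 [-0.127  0.011 -0.035] [22 20 19]
300 253 [-0.132  0.011 -0.035] [22 18 18]
300 261 [-0.136  0.01  -0.035] [23 19 16]
300 269 [-0.139  0.01  -0.035] [19 16 15]
300 277 [-0.141  0.009 -0.034] [50 43 40]
300 285 [-0.141  0.009 -0.033] [71 65 59]
300 293 [-0.141  0.01  -0.031] [71 63 55]
```

View pics/w4.png

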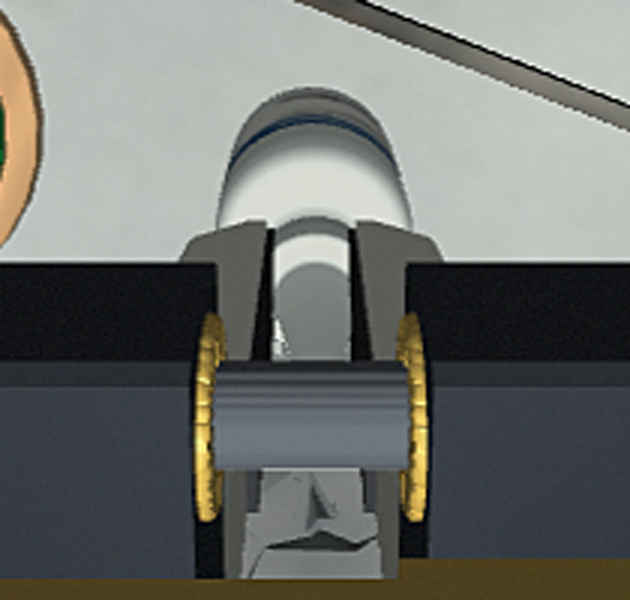

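```bash
python3 -m creep '[{"offset":[0,0,0],"spin":0,"claw":-0.29},{"offset":[0,0,0],"spin":0,"claw":-0.29},{"offset":[0,0,0],"spin":0,"claw":-0.29},{"offset":[0,0,0],"spin":0,"claw":-0.29},{"offset":[0,0,0],"spin":0,"claw":-0.29},{"offset":[0,0,0],"spin":0,"claw":-0.29}]'; python3 look.py w5
python3 - <<'E'
from h import *
np.set_printoptions(precision=3,suppress=True)
o=ctrl.get_obs();p,d=ctrl.snapshot("wrist"); C=cloud("wrist",d,o); T=R.from_quat(o["orientation"]).as_matrix()
L=(C-o["tool_pos"])@T
print(o["grip_width"],o["tool_pos"])
cv2.imwrite("pics/w5z.png",cv2.resize(p[150:350,150:360],(630,600),interpolation=2))
K=abs(L[...,1])<.07; K&=(abs(L[...,2])<.012)&(L[...,0]<.02)&(L[...,0]>-.08)
for s in(-1,1):
  for x in np.arange(-.08,.02,.008):
    m=K&(L[...,1]*s>0)&(abs(L[...,0]-x-.004)<.004); 
    if m.sum()>3: print(s,round(x,3),m.sum(),L[m].min(0)[1:],L[m].max(0)[1:])
E
```

```text
t: 9.02
tool_pos: [0.5311, -0.1987, 0.0471]
orientation: [0.4, 0.58, -0.398, 0.588]
ft_force: [0.2, 0.5, 0.7]
grip_width: 0.0591
0.05939452106942869 [ 0.531 -0.199  0.047]
-1 -0.08 388 [-0.045 -0.009] [-0.029 -0.003]
-1 -0.072 378 [-0.045 -0.009] [-0.     0.002]
-1 -0.064 404 [-0.044 -0.009] [-0.     0.005]
-1 -0.056 405 [-0.044 -0.009] [-0.     0.008]
-1 -0.048 527 [-0.043 -0.009] [-0.    0.01]
-1 -0.04 326 [-0.041 -0.009] [-0.     0.011]
-1 -0.032 57 [-0.009 -0.008] [-0.    -0.001]
-1 -0.024 562 [-0.016 -0.012] [-0.     0.012]
-1 -0.016 150 [-0.018 -0.012] [-0.009  0.011]
-1 -0.008 20 [-0.018 -0.012] [-0.013 -0.004]
-1 -0.0 22 [-0.019 -0.012] [-0.013 -0.002]
-1 0.008 13 [-0.018 -0.012] [-0.013 -0.005]
-1 0.016 7 [-0.018 -0.012] [-0.014 -0.005]
1 -0.08 390 [ 0.03  -0.009] [ 0.047 -0.002]
1 -0.072 413 [ 0.    -0.009] [0.046 0.001]
1 -0.064 462 [ 0.    -0.009] [0.045 0.005]
1 -0.056 455 [ 0.    -0.009] [0.045 0.008]
1 -0.048 569 [ 0.    -0.009] [0.044 0.009]
1 -0.04 365 [ 0.    -0.009] [0.042 0.011]
1 -0.032 68 [ 0.    -0.009] [ 0.031 -0.001]
1 -0.024 572 [ 0.    -0.012] [0.019 0.012]
1 -0.016 144 [ 0.012 -0.012] [0.021 0.012]
1 -0.008 19 [ 0.015 -0.012] [ 0.02  -0.004]
1 -0.0 18 [ 0.015 -0.012] [ 0.02  -0.005]
1 0.008 10 [ 0.016 -0.012] [ 0.02  -0.005]
1 0.016 7 [ 0.016 -0.012] [ 0.02  -0.006]
```

View pics/w5z.png

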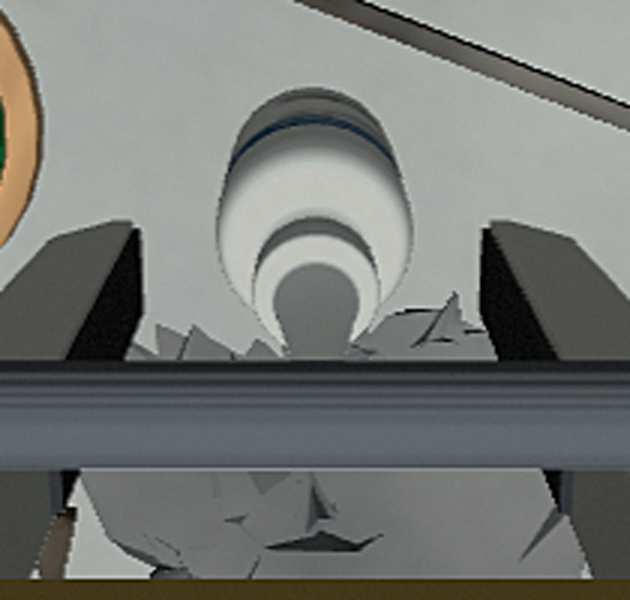

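```bash
python3 -m creep '[{"offset":[1,0.1,0],"spin":0,"claw":-0.29},{"offset":[1.5,0,0],"spin":0,"claw":-0.29},{"offset":[0.5,0,0],"spin":0,"claw":-0.29},{"offset":[0,0,0],"spin":0,"claw":-0.29}]'; python3 st.py .5325 -.199 .017
```

```text
t: 9.62
tool_pos: [0.5319, -0.1983, 0.014]
orientation: [0.399, 0.581, -0.398, 0.587]
ft_force: [-0.3, 0.5, -0.0]
grip_width: 0.06
t 9.62 tcp [ 0.5319 -0.1983  0.014 ] F [-0.2656  0.4517 -0.0003] w 0.06 q1,q6 [-0.4016 -0.7736]
jaw yaw deg 21.32 xaxis [ 0.0085 -0.0039 -1.    ] z [ 0.3636 -0.9315  0.0068]
need tool cm [-0.2965  0.0321  0.0935]
```

```bash
python3 -m creep '[{"offset":[-0.2,0,0.08],"spin":0,"claw":0.1},{"offset":[0,0,0],"spin":0,"claw":0.2},{"offset":[0,0,0],"spin":0,"claw":1},{"offset":[0,0,0],"spin":0,"claw":1}]';  python3 -m creep '[{"offset":[0,0,0],"spin":0,"claw":1},{"offset":[0,0,0],"spin":0,"claw":1}]'; python3 look.py w6 glue_bottle
```

```text
t: 10.12
tool_pos: [0.5325, -0.1992, 0.017]
orientation: [0.4, 0.58, -0.398, 0.587]
ft_force: [1.2, -0.3, -1.5]
grip_width: 0.0398
t: 10.38
tool_pos: [0.5325, -0.1993, 0.017]
orientation: [0.4, 0.58, -0.398, 0.587]
ft_force: [0.3, -0.3, -0.4]
grip_width: 0.0394
glue_bottle 0.68 [214.9, 187.9, 78.3, 146.6] lo [ 0.513  -0.269   0.0002] hi [ 0.5696 -0.1708  0.1478]
  band 0.03 0.07 3356 (array([ 0.5328, -0.1993]), np.float64(0.016695904018551526))
  band 0.07 0.09 1300 (array([ 0.5328, -0.1992]), np.float64(0.009192885913484009))
  band 0.095 0.17 472 (array([ 0.5259, -0.1855]), np.float64(0.015358826373777957))
  top [ 0.517  -0.1718  0.1466]
```

View pics/w6.png

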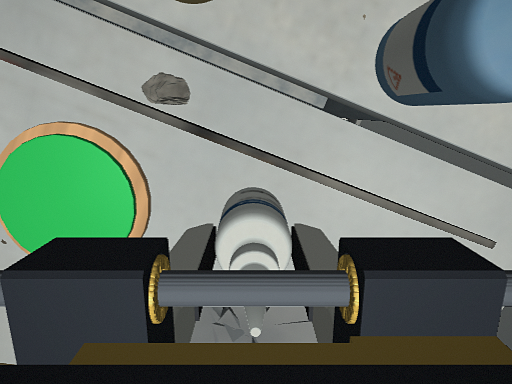

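```bash
python3 -m creep '[{"offset":[-1,0,0],"spin":0,"claw":1},{"offset":[-2,0,0],"spin":0,"claw":1},{"offset":[-3.5,0,0],"spin":0,"claw":1},{"offset":[-4,0,0],"spin":0,"claw":1},{"offset":[-4,0,0],"spin":0,"claw":1},{"offset":[-3,0,0],"spin":0,"claw":1},{"offset":[-1.2,0,0],"spin":0,"claw":1},{"offset":[0,0,0],"spin":0,"claw":1}]';  python3 st.py .4805 .3639 .21; python3 look.py w7
```

```text
t: 11.48
tool_pos: [0.5303, -0.1982, 0.2188]
orientation: [0.4, 0.578, -0.398, 0.589]
ft_force: [0.3, -0.1, -1.5]
grip_width: 0.0394
t 11.47 tcp [ 0.5303 -0.1982  0.2188] F [ 0.3004 -0.1329 -1.536 ] w 0.0394 q1,q6 [-0.4025 -0.7747]
jaw yaw deg 21.33 xaxis [ 0.0146 -0.0066 -0.9999] z [ 0.3636 -0.9315  0.0114]
need tool cm [  0.4386  15.7935 -54.1776]
```

View pics/w7.png

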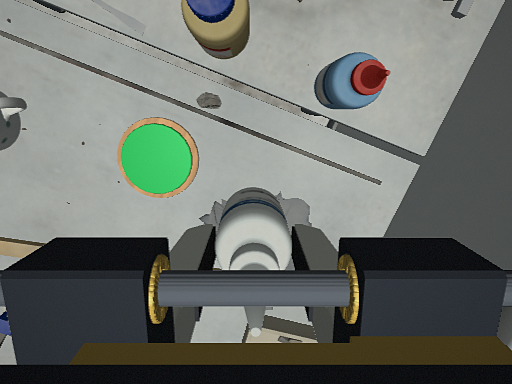

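```bash
python3 -m creep '[{"offset":[0,0.6,-2],"spin":0,"claw":1},{"offset":[0,1,-3.5],"spin":0,"claw":1},{"offset":[0,1.5,-5.1],"spin":0,"claw":1},{"offset":[0,1.5,-5.1],"spin":0,"claw":1},{"offset":[0,1.5,-5.1],"spin":0,"claw":1},{"offset":[0,1.5,-5.1],"spin":0,"claw":1},{"offset":[0,1.5,-5.1],"spin":0,"claw":1},{"offset":[0,1.5,-5.1],"spin":0,"claw":1}]';  python3 st.py .4805 .3639 .21
```

```text
t: 12.52
tool_pos: [0.4905, 0.1914, 0.2058]
orientation: [0.399, 0.582, -0.401, 0.584]
ft_force: [1.5, -0.3, -1.0]
grip_width: 0.0395
t 12.53 tcp [0.4905 0.1914 0.2058] F [ 1.4701 -0.3459 -1.0293] w 0.0395 q1,q6 [ 0.3263 -0.0424]
jaw yaw deg 21.11 xaxis [ 0.0009 -0.0041 -1.    ] z [ 0.3602 -0.9329  0.0041]
need tool cm [ -0.4882   5.2741 -16.4477]
```

```bash
python3 -m creep '[{"offset":[0,1.2,-4],"spin":0,"claw":1},{"offset":[0,1.1,-3.5],"spin":0,"claw":1},{"offset":[0,0.9,-2.5],"spin":0,"claw":1},{"offset":[0,0.4,-1.3],"spin":0,"claw":1},{"offset":[0,0,0],"spin":0,"claw":1}]';  python3 st.py .4805 .3639 .21;
```

```text
t: 13.15
tool_pos: [0.4762, 0.3188, 0.1994]
orientation: [0.394, 0.585, -0.401, 0.584]
ft_force: [-0.1, -0.4, -1.0]
grip_width: 0.0396
t 13.15 tcp [0.4762 0.3188 0.1994] F [-0.1177 -0.407  -1.0138] w 0.0396 q1,q6 [0.5471 0.1717]
jaw yaw deg 21.5 xaxis [-0.0068 -0.0075 -0.9999] z [ 0.3666 -0.9304  0.0045]
need tool cm [-1.1014  2.0489 -4.0337]
```

```bash
python3 -m creep '[{"offset":[0,1,-2],"spin":0,"claw":1},{"offset":[0,0.8,-1.5],"spin":0,"claw":1},{"offset":[0,0,0],"spin":0,"claw":1},{"offset":[0,0,0],"spin":0,"claw":1}]';  python3 st.py .4805 .3639 .21; python3 look.py w8 base_white
```

```text
t: 13.65
tool_pos: [0.4806, 0.3588, 0.1988]
orientation: [0.395, 0.585, -0.402, 0.584]
ft_force: [0.3, 0.5, -0.8]
grip_width: 0.0395
t 13.65 tcp [0.4806 0.3588 0.1988] F [ 0.3269  0.4979 -0.8477] w 0.0395 q1,q6 [0.6002 0.2265]
jaw yaw deg 21.4 xaxis [-0.007  -0.0079 -0.9999] z [ 0.365  -0.931   0.0049]
need tool cm [-1.1275  0.1643 -0.4761]
base_white 0.88 [225.4, 131.9, 70.4, 61.7] lo [ 0.4404  0.3279 -0.0008] hi [0.5263 0.4073 0.1911]
  band 0.03 0.07 179 (array([0.4834, 0.3643]), np.float64(0.03095184232115958))
  top [0.4822 0.3767 0.1888]
```

View pics/w8.png

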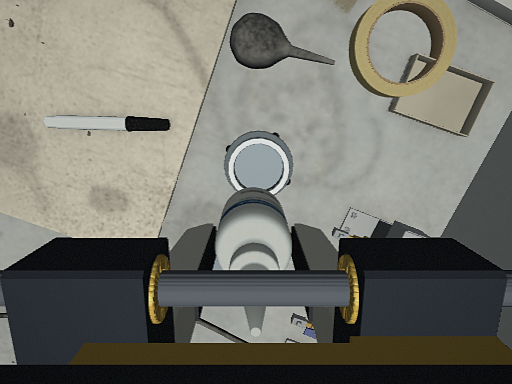

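```bash
python3 -m creep '[{"offset":[2,0.3,-0.6],"spin":0,"claw":1},{"offset":[3,0,0],"spin":0,"claw":1},{"offset":[3,0,0],"spin":0,"claw":1},{"offset":[2,0,0],"spin":0,"claw":1},{"offset":[0.5,0,0],"spin":0,"claw":1},{"offset":[0,0,0],"spin":0,"claw":1}]';  python3 st.py .4818 .364 .025
```

```text
t: 14.5
tool_pos: [0.4801, 0.3643, 0.0867]
orientation: [0.395, 0.584, -0.403, 0.583]
ft_force: [0.5, 0.0, -0.8]
grip_width: 0.0395
t 14.5 tcp [0.4801 0.3643 0.0867] F [ 0.4767  0.0419 -0.7889] w 0.0395 q1,q6 [0.6081 0.2364]
jaw yaw deg 21.32 xaxis [-0.0076 -0.0082 -0.9999] z [ 0.3636 -0.9316  0.0049]
need tool cm [6.1722 0.213  0.0562]
```

```bash
python3 -m creep '[{"offset":[1.5,0.15,0],"spin":0,"claw":1},{"offset":[1.5,0,0],"spin":0,"claw":1},{"offset":[1,0,0],"spin":0,"claw":1},{"offset":[0.3,0,0],"spin":0,"claw":1},{"offset":[0,0,0],"spin":0,"claw":1}]';  python3 st.py .4818 .364 .025
```

```text
t: 15.12
tool_pos: [0.4819, 0.3649, 0.0422]
orientation: [0.396, 0.584, -0.402, 0.584]
ft_force: [0.4, 0.4, -0.3]
grip_width: 0.0397
t 15.12 tcp [0.4819 0.3649 0.0422] F [ 0.4386  0.4397 -0.2773] w 0.0397 q1,q6 [0.6072 0.2359]
jaw yaw deg 21.31 xaxis [-0.0059 -0.0071 -1.    ] z [ 0.3634 -0.9316  0.0044]
need tool cm [ 1.7173 -0.032   0.0731]
```

```bash
python3 -m creep '[{"offset":[0.8,0,0],"spin":0,"claw":1},{"offset":[0.6,0,0],"spin":0,"claw":1},{"offset":[0.2,0,0],"spin":0,"claw":1},{"offset":[0,0,0],"spin":0,"claw":1}]';  python3 st.py .4818 .364 .023; python3 look.py w9 base_white
```

```text
t: 15.62
tool_pos: [0.4821, 0.365, 0.0257]
orientation: [0.396, 0.584, -0.402, 0.584]
ft_force: [-1.0, 0.2, 0.0]
grip_width: 0.0396
t 15.62 tcp [0.4821 0.365  0.0257] F [-0.9702  0.1662  0.0376] w 0.0396 q1,q6 [0.6072 0.2358]
jaw yaw deg 21.31 xaxis [-0.0051 -0.0065 -1.    ] z [ 0.3635 -0.9316  0.0042]
need tool cm [ 0.2709 -0.0623  0.0835]
base_white 0.66 [194.9, 155.3, 121.2, 72.9] lo [0.4403 0.3431 0.0001] hi [0.5227 0.4071 0.0321]
  band 0.03 0.07 375 (array([0.4833, 0.3644]), np.float64(0.030889567708703308))
  top [0.4763 0.3832 0.0294]
```

View pics/w9.png

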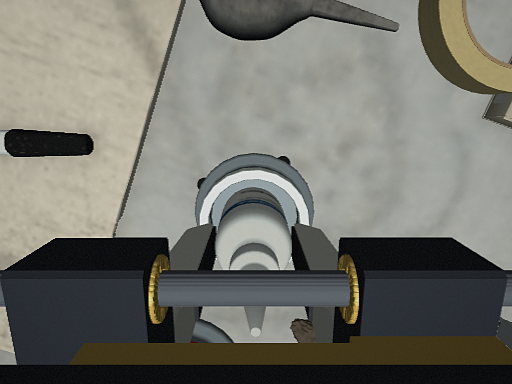

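```bash
python3 -m creep '[{"offset":[0.3,0,0],"spin":0,"claw":1},{"offset":[0,0,0],"spin":0,"claw":1}]'; python3 -m creep '[{"offset":[0,0,0],"spin":0,"claw":0},{"offset":[0,0,0],"spin":0,"claw":-0.3},{"offset":[0,0,0],"spin":0,"claw":-0.3},{"offset":[0,0,0],"spin":0,"claw":-0.3}]';  python3 st.py
```

```text
t: 15.98
tool_pos: [0.4824, 0.3652, 0.0232]
orientation: [0.396, 0.584, -0.401, 0.584]
ft_force: [-0.6, -0.5, -1.2]
grip_width: 0.0393
t: 16.48
tool_pos: [0.4825, 0.3653, 0.0235]
orientation: [0.396, 0.584, -0.401, 0.584]
ft_force: [-0.4, 1.0, 1.0]
grip_width: 0.0606
t 16.48 tcp [0.4825 0.3653 0.0235] F [-0.4215  1.0107  1.0407] w 0.0606 q1,q6 [0.6072 0.2359]
jaw yaw deg 21.31 xaxis [-0.0039 -0.0057 -1.    ] z [ 0.3634 -0.9316  0.0039]
```

```bash
python3 -m creep '[{"offset":[-1,0,0],"spin":0,"claw":-0.3},{"offset":[-3,0,0],"spin":0,"claw":-0.3},{"offset":[-4,0,0],"spin":0,"claw":-0.3},{"offset":[-5,0,0],"spin":0,"claw":-0.3},{"offset":[-5,0,0],"spin":0,"claw":-0.3},{"offset":[-4,0,0],"spin":0,"claw":-0.61},{"offset":[-2,0,0],"spin":0,"claw":-0.61},{"offset":[0,0,0],"spin":0,"claw":-0.61}]'; python3 st.py .585 -.074 .25; python3 look.py w10 glue_bottle base_white
```

```text
t: 17.48
tool_pos: [0.4827, 0.3662, 0.2747]
orientation: [0.397, 0.584, -0.401, 0.584]
ft_force: [-0.3, -0.1, -1.3]
grip_width: 0.0747
t 17.48 tcp [0.4827 0.3662 0.2747] F [-0.2818 -0.0971 -1.3219] w 0.0747 q1,q6 [0.6081 0.2359]
jaw yaw deg 21.31 xaxis [-0.0028 -0.0049 -1.    ] z [ 0.3634 -0.9316  0.0035]
need tool cm [ 2.6571 -6.4545 44.7141]
glue_bottle 0.56 [237.2, 147.6, 35.7, 36.9] lo [0.4628 0.3455 0.0058] hi [0.5084 0.3849 0.1305]
  band 0.03 0.07 260 (array([0.4826, 0.3652]), np.float64(0.018496488229782553))
  band 0.07 0.09 330 (array([0.4832, 0.3637]), np.float64(0.014577834282776361))
  band 0.095 0.17 148 (array([0.4827, 0.3643]), np.float64(0.00554138963069519))
  top [0.4828 0.365  0.1276]
base_white 0.77 [226.1, 134.6, 60.5, 53.5] lo [ 0.4409  0.3216 -0.0009] hi [0.5261 0.4062 0.0672]
  band 0.03 0.07 171 (array([0.4836, 0.3647]), np.float64(0.030501852776897185))
  top [0.4822 0.3596 0.0655]
```

View pics/w10.png

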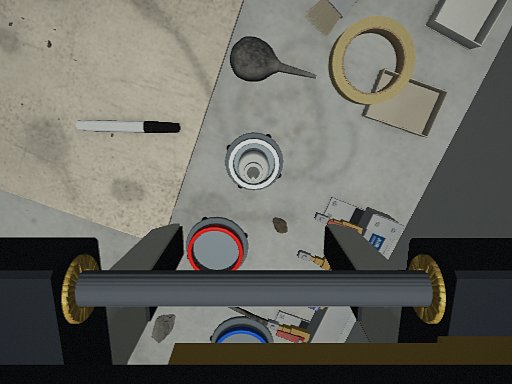

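```bash
python3 -m creep '[{"offset":[0,-0.6,4],"spin":0,"claw":-0.61},{"offset":[0,-0.9,6],"spin":0,"claw":-0.61},{"offset":[0,-0.9,6],"spin":0,"claw":-0.61},{"offset":[0,-0.9,6],"spin":0,"claw":-0.61},{"offset":[0,-0.9,6],"spin":0,"claw":-0.61},{"offset":[0,-0.9,6],"spin":0,"claw":-0.61},{"offset":[0,-0.9,6],"spin":0,"claw":-0.61},{"offset":[0,-0.9,4],"spin":0,"claw":-0.61}]'; python3 st.py .585 -.074 .25
```

```text
t: 18.62
tool_pos: [0.5769, -0.0804, 0.2587]
orientation: [0.389, 0.59, -0.405, 0.58]
ft_force: [0.7, 0.6, -1.0]
grip_width: 0.0748
t 18.62 tcp [ 0.5769 -0.0804  0.2587] F [ 0.6701  0.5816 -1.0024] w 0.0748 q1,q6 [-0.1737 -0.5531]
jaw yaw deg 21.62 xaxis [-0.0253 -0.0108 -0.9996] z [ 0.3684 -0.9296  0.0007]
need tool cm [ 0.8468  1.0172 -0.2978]
```

```bash
python3 -m creep '[{"offset":[0.5,0.9,-0.3],"spin":0,"claw":-0.61},{"offset":[0,0,0],"spin":0,"claw":-0.61},{"offset":[0,0,0],"spin":0,"claw":-0.61}]'; python3 st.py .585 -.074 .25;  python3 look.py w11 red_cap_bottle
```

```text
t: 19.0
tool_pos: [0.5833, -0.0755, 0.249]
orientation: [0.389, 0.591, -0.407, 0.577]
ft_force: [0.1, 0.6, 0.4]
grip_width: 0.0751
t 19.0 tcp [ 0.5833 -0.0755  0.249 ] F [0.0967 0.5672 0.3576] w 0.0751 q1,q6 [-0.1638 -0.5404]
jaw yaw deg 21.47 xaxis [-0.0311 -0.0097 -0.9995] z [ 0.366  -0.9306 -0.0024]
need tool cm [-0.1022  0.2114 -0.0811]
red_cap_bottle 0.81 [241.4, 146.4, 46.8, 50.7] lo [ 0.5637 -0.2358 -0.5526] hi [ 0.6272 -0.048   0.1601]
  band 0.03 0.07 125 (array([ 0.5897, -0.0744]), np.float64(0.026024532626606044))
  band 0.07 0.09 209 (array([ 0.5895, -0.074 ]), np.float64(0.02476866285520003))
  band 0.095 0.17 1165 (array([ 0.5894, -0.0734]), np.float64(0.013789952287044438))
  top [ 0.5895 -0.0738  0.1576]
```

View pics/w11.png

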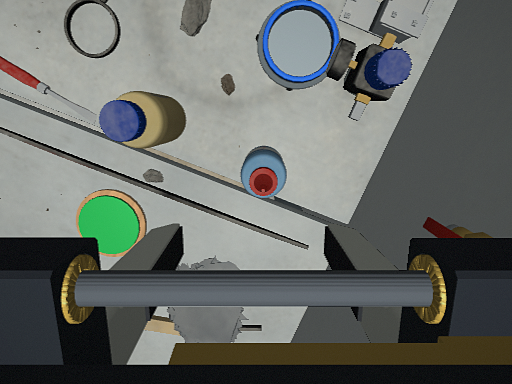

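```bash
sed -i 's/t=np.array(\[float(v) for v in sys.argv\[1:4\]\]);/t=np.array([float(v) for v in sys.argv[1:4]])+.052*T[:,0]; print("grasp pt",o["tool_pos"]-.052*T[:,0]);/' st.py
python3 -m creep '[{"offset":[1.5,0.3,0],"spin":0,"claw":-0.61},{"offset":[2,0,0],"spin":0,"claw":-0.61},{"offset":[2,0,0],"spin":0,"claw":-0.61},{"offset":[1,0,0],"spin":0,"claw":-0.61},{"offset":[0,0,0],"spin":0,"claw":-0.61}]'; python3 st.py .588 -.074 .098;  python3 look.py w12 red_cap_bottle
```

```text
t: 19.73
tool_pos: [0.5834, -0.0738, 0.1784]
orientation: [0.388, 0.592, -0.407, 0.577]
ft_force: [-0.3, 0.4, 1.6]
grip_width: 0.0747
t 19.73 tcp [ 0.5834 -0.0738  0.1784] F [-0.2537  0.4026  1.6012] w 0.0747 q1,q6 [-0.1609 -0.5376]
jaw yaw deg 21.58 xaxis [-0.0321 -0.0096 -0.9994] z [ 0.3677 -0.9299 -0.0029]
grasp pt [ 0.5851 -0.0733  0.2304]
need tool cm [13.2248  0.6862  0.2125]
red_cap_bottle 0.67 [236.0, 154.1, 55.4, 66.4] lo [ 0.563  -0.1719 -0.2382] hi [ 0.6614 -0.0483  0.1599]
  band 0.03 0.07 222 (array([ 0.5896, -0.0744]), np.float64(0.025985698081159702))
  band 0.07 0.09 321 (array([ 0.5894, -0.0739]), np.float64(0.024660376804802486))
  band 0.095 0.17 1780 (array([ 0.589 , -0.0727]), np.float64(0.01319376741021143))
  top [ 0.5892 -0.074   0.1575]
```

View pics/w12.png

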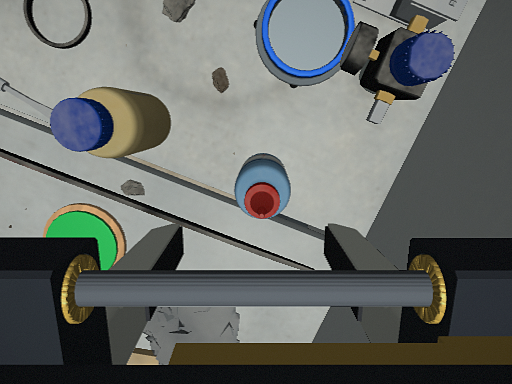

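```bash

python3 -m creep '[{"offset":[1.5,0.75,0.2],"spin":0,"claw":-0.61},{"offset":[2,0,0],"spin":0,"claw":-0.61},{"offset":[2,0,0],"spin":0,"claw":-0.61},{"offset":[2,0,0],"spin":0,"claw":-0.61},{"offset":[2,0,0],"spin":0,"claw":-0.61},{"offset":[0.7,0,0],"spin":0,"claw":-0.61},{"offset":[0,0,0],"spin":0,"claw":-0.61}]'; python3 st.py .589 -.074 .100
```

```text
t: 20.7
tool_pos: [0.5885, -0.074, 0.0697]
orientation: [0.389, 0.592, -0.407, 0.577]
ft_force: [-0.3, -0.4, 0.0]
grip_width: 0.0746
t 20.7 tcp [ 0.5885 -0.074   0.0697] F [-0.3405 -0.3998  0.0084] w 0.0746 q1,q6 [-0.1599 -0.5338]
jaw yaw deg 21.57 xaxis [-0.0312 -0.0097 -0.9995] z [ 0.3675 -0.93   -0.0024]
grasp pt [ 0.5901 -0.0735  0.1217]
need tool cm [ 2.1744 -0.0534  0.0069]
```

```bash

python3 -m creep '[{"offset":[1,-0.05,0],"spin":0,"claw":-0.61},{"offset":[0.8,0,0],"spin":0,"claw":-0.61},{"offset":[0.2,0,0],"spin":0,"claw":-0.61},{"offset":[0,0,0],"spin":0,"claw":-0.61}]'; python3 st.py .589 -.074 .100; python3 -m creep '[{"offset":[0,0,0],"spin":0,"claw":-0.2},{"offset":[0,0,0],"spin":0,"claw":0},{"offset":[0,0,0],"spin":0,"claw":1},{"offset":[0,0,0],"spin":0,"claw":1},{"offset":[0,0,0],"spin":0,"claw":1}]'; python3 st.py .589 -.074 .100;  python3 look.py w13 red_cap_bottle
```

```text
t: 21.2
tool_pos: [0.5881, -0.0746, 0.0498]
orientation: [0.389, 0.591, -0.406, 0.578]
ft_force: [-0.1, -0.5, -0.6]
grip_width: 0.0749
t 21.2 tcp [ 0.5881 -0.0746  0.0498] F [-0.0928 -0.4949 -0.6013] w 0.0749 q1,q6 [-0.1609 -0.5343]
jaw yaw deg 21.56 xaxis [-0.0291 -0.01   -0.9995] z [ 0.3675 -0.93   -0.0014]
grasp pt [ 0.5896 -0.074   0.1018]
need tool cm [ 0.1795 -0.0513 -0.0269]
t: 21.82
tool_pos: [0.5885, -0.0746, 0.0505]
orientation: [0.389, 0.591, -0.406, 0.578]
ft_force: [-0.0, -0.6, 0.3]
grip_width: 0.0515
t 21.82 tcp [ 0.5885 -0.0746  0.0505] F [-0.0429 -0.5518  0.2521] w 0.0515 q1,q6 [-0.1609 -0.5343]
jaw yaw deg 21.57 xaxis [-0.0281 -0.0102 -0.9996] z [ 0.3676 -0.93   -0.0009]
grasp pt [ 0.59   -0.0741  0.1025]
need tool cm [ 0.2518 -0.0806 -0.0407]
red_cap_bottle 0.72 [205.9, 170.1, 98.9, 165.8] lo [ 0.561  -0.1095 -0.0006] hi [ 0.6303 -0.0482  0.1605]
  band 0.03 0.07 820 (array([ 0.59  , -0.0745]), np.float64(0.026014686145150626))
  band 0.07 0.09 1098 (array([ 0.5901, -0.0738]), np.float64(0.024699300022854094))
  band 0.095 0.17 4766 (array([ 0.5892, -0.0714]), np.float64(0.012916208145905671))
  top [ 0.5908 -0.0731  0.1576]
```

View pics/w13.png

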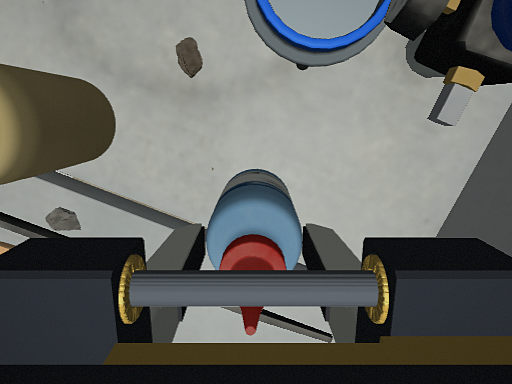

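```bash
python3 -m creep '[{"offset":[-0.7,0,0],"spin":0,"claw":1},{"offset":[-2,0,0],"spin":0,"claw":1},{"offset":[-3,0,0],"spin":0,"claw":1},{"offset":[-3.5,0,0],"spin":0,"claw":1},{"offset":[-3.5,0,0],"spin":0,"claw":1},{"offset":[-3,0,0],"spin":0,"claw":1},{"offset":[-1.5,0,0],"spin":0,"claw":1},{"offset":[0,0,0],"spin":0,"claw":1}]';  python3 st.py .475 .224 .29; python3 look.py w14
```

```text
t: 22.92
tool_pos: [0.5934, -0.0726, 0.2364]
orientation: [0.39, 0.589, -0.405, 0.58]
ft_force: [-0.1, 0.6, -0.8]
grip_width: 0.0512
t 22.93 tcp [ 0.5934 -0.0726  0.2364] F [-0.0787  0.601  -0.8266] w 0.0512 q1,q6 [-0.1564 -0.5343]
jaw yaw deg 21.57 xaxis [-0.0234 -0.011  -0.9997] z [ 0.3676 -0.93    0.0016]
grasp pt [ 0.5946 -0.0721  0.2884]
need tool cm [ -0.2093  -0.24   -31.9295]
```

View pics/w14.png

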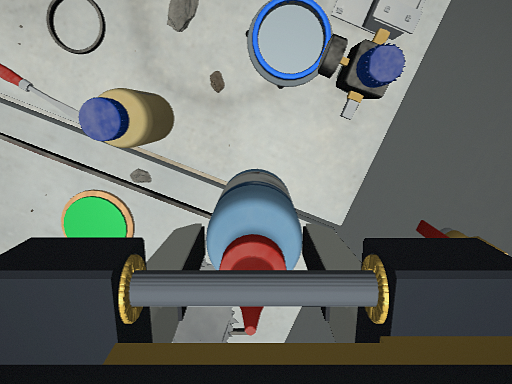

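Held. Move ~32 cm along −z.

```bash
python3 -m creep '[{"offset":[0,0,-2],"spin":0,"claw":1},{"offset":[0,0,-3.5],"spin":0,"claw":1},{"offset":[0,0,-4],"spin":0,"claw":1},{"offset":[0,0,-4],"spin":0,"claw":1},{"offset":[0,0,-4],"spin":0,"claw":1},{"offset":[0,0,-4],"spin":0,"claw":1},{"offset":[0,0,-3.5],"spin":0,"claw":1},{"offset":[0,0,-3],"spin":0,"claw":1}]';  python3 st.py .475 .224 .29
```

```text
t: 23.98
tool_pos: [0.4802, 0.199, 0.2255]
orientation: [0.387, 0.593, -0.409, 0.575]
ft_force: [0.1, -0.5, -0.7]
grip_width: 0.0515
t 23.98 tcp [0.4802 0.199  0.2255] F [ 0.0995 -0.5364 -0.7414] w 0.0515 q1,q6 [ 0.342  -0.0328]
jaw yaw deg 21.5 xaxis [-0.0384 -0.0107 -0.9992] z [ 0.3664 -0.9305 -0.0041]
grasp pt [0.4822 0.1996 0.2774]
need tool cm [-1.2526  0.1709 -2.5411]
```

```bash
python3 -m creep '[{"offset":[-0.3,0.1,-1.5],"spin":0,"claw":1},{"offset":[0,0,-0.5],"spin":0,"claw":1},{"offset":[0,0,0],"spin":0,"claw":1},{"offset":[0,0,0],"spin":0,"claw":1}]';  python3 st.py .475 .224 .29;  python3 look.py w15 base_red
```

```text
t: 24.48
tool_pos: [0.4722, 0.2194, 0.2268]
orientation: [0.386, 0.594, -0.409, 0.575]
ft_force: [0.7, 0.1, -1.0]
grip_width: 0.0521
t 24.48 tcp [0.4722 0.2194 0.2268] F [ 0.6676  0.1118 -0.9952] w 0.0521 q1,q6 [0.3834 0.0065]
jaw yaw deg 21.62 xaxis [-0.0408 -0.012  -0.9991] z [ 0.3684 -0.9297 -0.0038]
grasp pt [0.4743 0.22   0.2788]
need tool cm [-1.1276  0.162  -0.3482]
base_red 0.6 [231.4, 131.2, 71.8, 63.9] lo [ 0.431  0.193 -0.   ] hi [0.5254 0.2706 0.1864]
  band 0.03 0.07 169 (array([0.4785, 0.2242]), np.float64(0.036980536096450765))
  top [0.466  0.2438 0.1848]
```

View pics/w15.png

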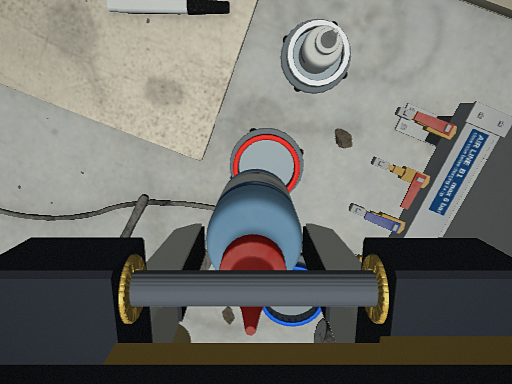

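```bash
python3 -m creep '[{"offset":[1.5,0.5,-0.3],"spin":0,"claw":1},{"offset":[2.5,0.1,0],"spin":0,"claw":1},{"offset":[3,0.1,0],"spin":0,"claw":1},{"offset":[2,0.1,0],"spin":0,"claw":1},{"offset":[1,0,0],"spin":0,"claw":1},{"offset":[0,0,0],"spin":0,"claw":1}]';  python3 st.py .478 .224 .110
```

```text
t: 25.32
tool_pos: [0.4752, 0.2234, 0.1201]
orientation: [0.386, 0.594, -0.41, 0.575]
ft_force: [0.1, -0.0, -0.4]
grip_width: 0.052
t 25.32 tcp [0.4752 0.2234 0.1201] F [ 0.1104 -0.0494 -0.4326] w 0.052 q1,q6 [0.3881 0.0128]
jaw yaw deg 21.49 xaxis [-0.0419 -0.0124 -0.999 ] z [ 0.3662 -0.9305 -0.0038]
grasp pt [0.4774 0.2241 0.172 ]
need tool cm [6.1933 0.3216 0.0506]
```

```bash
python3 -m creep '[{"offset":[1.5,0.1,0],"spin":0,"claw":1},{"offset":[1.5,0.1,0],"spin":0,"claw":1},{"offset":[1.2,0.05,0],"spin":0,"claw":1},{"offset":[0.5,0,0],"spin":0,"claw":1},{"offset":[0,0,0],"spin":0,"claw":1}]';  python3 st.py .478 .224 .110; python3 look.py w16 base_red
```

```text
t: 25.95
tool_pos: [0.4763, 0.224, 0.071]
orientation: [0.387, 0.594, -0.409, 0.575]
ft_force: [-1.1, -0.2, -1.0]
grip_width: 0.0516
t 25.95 tcp [0.4763 0.224  0.071 ] F [-1.1074 -0.1695 -1.0334] w 0.0516 q1,q6 [0.3884 0.0128]
jaw yaw deg 21.48 xaxis [-0.0402 -0.0116 -0.9991] z [ 0.3661 -0.9306 -0.0039]
grasp pt [0.4784 0.2246 0.123 ]
need tool cm [ 1.2977 -0.0075  0.0507]
base_red 0.62 [201.7, 140.6, 114.2, 85.8] lo [0.4323 0.1889 0.0026] hi [0.5242 0.27   0.0873]
  band 0.03 0.07 346 (array([0.478 , 0.2238]), np.float64(0.036768177678091714))
  top [0.495  0.2439 0.0864]
```

View pics/w16.png

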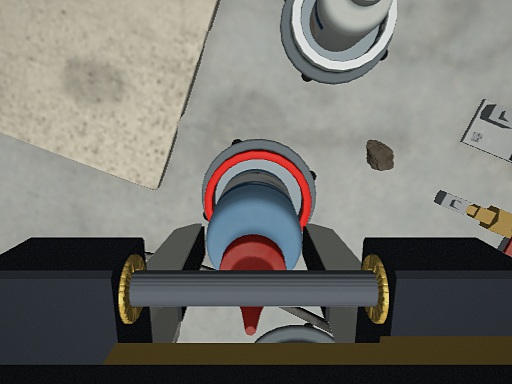

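```bash
python3 -m creep '[{"offset":[0.7,0,0],"spin":0,"claw":1},{"offset":[0.5,0,0],"spin":0,"claw":1},{"offset":[0.2,0,0],"spin":0,"claw":1},{"offset":[0,0,0],"spin":0,"claw":1}]';  python3 st.py .478 .224 .1085
```

```text
t: 26.55
tool_pos: [0.4763, 0.2241, 0.0573]
orientation: [0.387, 0.593, -0.409, 0.575]
ft_force: [0.1, -0.0, -0.8]
grip_width: 0.0521
t 26.55 tcp [0.4763 0.2241 0.0573] F [ 0.0966 -0.0097 -0.7841] w 0.0521 q1,q6 [0.3885 0.0128]
jaw yaw deg 21.49 xaxis [-0.0384 -0.011  -0.9992] z [ 0.3661 -0.9305 -0.0039]
grasp pt [0.4783 0.2247 0.1093]
need tool cm [ 0.0786 -0.0469  0.0519]
```

```bash
python3 -m creep '[{"offset":[0.15,0,0],"spin":0,"claw":1},{"offset":[0,0,0],"spin":0,"claw":1}]'; python3 st.py; python3 -m creep '[{"offset":[0,0,0],"spin":0,"claw":-0.2},{"offset":[0,0,0],"spin":0,"claw":-0.6},{"offset":[0,0,0],"spin":0,"claw":-0.6},{"offset":[0,0,0],"spin":0,"claw":-0.6}]';  python3 st.py; python3 -m creep '[{"offset":[-1,0,0],"spin":0,"claw":-0.6},{"offset":[-3,0,0],"spin":0,"claw":-0.6},{"offset":[-4,0,0],"spin":0,"claw":-0.6},{"offset":[-5,0,0],"spin":0,"claw":-0.6},{"offset":[-5,0,0],"spin":0,"claw":-0.6},{"offset":[-3.5,0,0],"spin":0,"claw":-0.8},{"offset":[-1.5,0,0],"spin":0,"claw":-0.8},{"offset":[0,0,0],"spin":0,"claw":-0.8}]';python3 st.py .4425 -.066 .31;python3 look.py w17 red_cap_bottle base_red
```

```text
t: 26.8
tool_pos: [0.4766, 0.2243, 0.0569]
orientation: [0.387, 0.593, -0.408, 0.575]
ft_force: [-0.4, -0.5, -1.6]
grip_width: 0.0517
t 26.8 tcp [0.4766 0.2243 0.0569] F [-0.4376 -0.4535 -1.6322] w 0.0517 q1,q6 [0.3886 0.0127]
jaw yaw deg 21.49 xaxis [-0.0374 -0.0104 -0.9992] z [ 0.3662 -0.9305 -0.004 ]
t: 27.3
tool_pos: [0.4768, 0.2243, 0.057]
orientation: [0.388, 0.593, -0.408, 0.576]
ft_force: [-0.4, 1.3, -0.3]
grip_width: 0.074
t 27.3 tcp [0.4768 0.2243 0.057 ] F [-0.3731  1.2864 -0.2926] w 0.074 q1,q6 [0.3885 0.0128]
jaw yaw deg 21.49 xaxis [-0.037  -0.0103 -0.9993] z [ 0.3661 -0.9305 -0.004 ]
t: 28.3
tool_pos: [0.4847, 0.2264, 0.2975]
orientation: [0.388, 0.593, -0.408, 0.576]
ft_force: [0.4, 0.4, 0.3]
grip_width: 0.0838
t 28.3 tcp [0.4847 0.2264 0.2975] F [0.4095 0.36   0.3055] w 0.0838 q1,q6 [0.3866 0.0126]
jaw yaw deg 21.49 xaxis [-0.0359 -0.0098 -0.9993] z [ 0.3661 -0.9306 -0.004 ]
grasp pt [0.4866 0.227  0.3495]
need tool cm [  4.3889 -14.6787  25.6615]
red_cap_bottle 0.61 [232.8, 144.8, 38.5, 41.8] lo [0.4478 0.1904 0.0061] hi [0.5035 0.2507 0.1666]
  band 0.03 0.07 69 (array([0.4776, 0.2187]), np.float64(0.031487108563658536))
  band 0.07 0.09 79 (array([0.4773, 0.2249]), np.float64(0.02535309628640781))
  band 0.095 0.17 1235 (array([0.4774, 0.2249]), np.float64(0.016515671485669747))
  top [0.4774 0.2248 0.1642]
base_red 0.95 [222.2, 129.3, 66.8, 63.3] lo [ 0.4307  0.1775 -0.0006] hi [0.5266 0.2703 0.0966]
  band 0.03 0.07 167 (array([0.4787, 0.2236]), np.float64(0.03656997719715458))
  top [0.4881 0.225  0.0937]
```

View pics/w17.png

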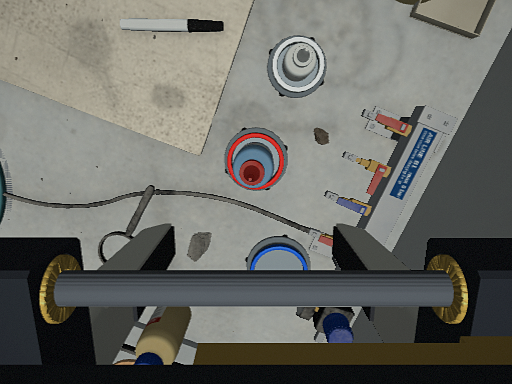

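```bash
python3 -m creep '[{"offset":[0,-0.5,1],"spin":-0.15,"claw":-0.8},{"offset":[0,0,0],"spin":-0.15,"claw":-0.8},{"offset":[0,0,0],"spin":-0.15,"claw":-0.8},{"offset":[0,0,0],"spin":-0.15,"claw":-0.8},{"offset":[0,0,0],"spin":-0.15,"claw":-0.8},{"offset":[0,0,0],"spin":-0.15,"claw":-0.8},{"offset":[0,0,0],"spin":-0.15,"claw":-0.8},{"offset":[0,0,0],"spin":-0.1,"claw":-0.8}]';python3 st.py .4425 -.066 .31
```

```text
t: 29.45
tool_pos: [0.4805, 0.2137, 0.2827]
orientation: [-0.003, 0.726, -0.009, 0.688]
ft_force: [-0.1, -0.6, 0.3]
grip_width: 0.084
t 29.45 tcp [0.4805 0.2137 0.2827] F [-0.0812 -0.6392  0.3473] w 0.084 q1,q6 [ 0.3677 -1.1937]
jaw yaw deg 89.53 xaxis [-0.0546 -0.0171 -0.9984] z [ 0.9985 -0.0092 -0.0544]
grasp pt [0.4834 0.2146 0.3346]
need tool cm [  3.1566 -28.0463  -3.69  ]
```

```bash
python3 -m creep '[{"offset":[0,-1.5,-0.2],"spin":0,"claw":-0.8},{"offset":[0,-2.5,-0.3],"spin":0,"claw":-0.8},{"offset":[0,-3,-0.3],"spin":0,"claw":-0.8},{"offset":[0,-3,-0.3],"spin":0,"claw":-0.8},{"offset":[0,-3,-0.3],"spin":0,"claw":-0.8},{"offset":[0,-3,-0.3],"spin":0,"claw":-0.8},{"offset":[0,-3,-0.3],"spin":0,"claw":-0.8},{"offset":[0,-3,-0.3],"spin":0,"claw":-0.8}]';python3 st.py .4425 -.066 .31
```

```text
t: 30.45
tool_pos: [0.4489, -0.0166, 0.2812]
orientation: [0.003, 0.729, -0.017, 0.684]
ft_force: [-0.0, 0.7, 0.2]
grip_width: 0.0837
t 30.45 tcp [ 0.4489 -0.0166  0.2812] F [-0.0071  0.6938  0.1635] w 0.0837 q1,q6 [-0.0753 -1.6238]
jaw yaw deg 88.42 xaxis [-0.0641 -0.02   -0.9977] z [ 0.9976 -0.0289 -0.0635]
grasp pt [ 0.4523 -0.0156  0.3331]
need tool cm [ 2.4657 -5.0157 -0.6833]
```

```bash
python3 -m creep '[{"offset":[0.2,-2.2,-0.3],"spin":0,"claw":-0.8},{"offset":[0.2,-1.5,-0.3],"spin":0,"claw":-0.8},{"offset":[0.2,-0.5,-0.1],"spin":0,"claw":-0.8},{"offset":[0,0,0],"spin":0,"claw":-0.8}]';python3 st.py .4425 -.066 .31;python3 look.py w18 blue_cap_bottle rock
```

```text
t: 30.95
tool_pos: [0.438, -0.0625, 0.2746]
orientation: [0.006, 0.73, -0.021, 0.683]
ft_force: [-0.0, -0.2, 0.5]
grip_width: 0.0836
t 30.95 tcp [ 0.438  -0.0625  0.2746] F [-0.0412 -0.161   0.5286] w 0.0836 q1,q6 [-0.176  -1.7152]
jaw yaw deg 87.82 xaxis [-0.0663 -0.0197 -0.9976] z [ 0.9971 -0.0393 -0.0655]
grasp pt [ 0.4414 -0.0615  0.3265]
need tool cm [ 1.6437 -0.4124  0.2333]
blue_cap_bottle 0.89 [231.1, 157.7, 47.5, 52.4] lo [ 0.415  -0.1023 -0.0003] hi [ 0.4799 -0.0319  0.1468]
  band 0.03 0.07 69 (array([ 0.445 , -0.0665]), np.float64(0.02993541005835302))
  band 0.07 0.09 54 (array([ 0.4451, -0.0666]), np.float64(0.029859867801432165))
  band 0.095 0.17 1977 (array([ 0.4418, -0.066 ]), np.float64(0.018611840954142842))
  top [ 0.4446 -0.0666  0.144 ]
```

View pics/w18.png

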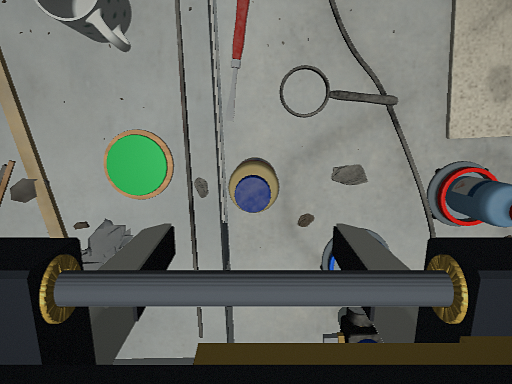

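```bash
python3 st.py .445 -.0665 .18; python3 st.py .445 -.0665 .09
```

```text
t 31.1 tcp [ 0.4383 -0.062   0.2749] F [-0.2406  0.5636  0.5714] w 0.084 q1,q6 [-0.1747 -1.7154]
jaw yaw deg 87.91 xaxis [-0.0659 -0.0199 -0.9976] z [ 0.9972 -0.0379 -0.0651]
grasp pt [ 0.4417 -0.0609  0.3268]
need tool cm [14.6308 -0.2159  1.3071]
t 31.1 tcp [ 0.4383 -0.062   0.2749] F [-0.2406  0.5636  0.5714] w 0.084 q1,q6 [-0.1747 -1.7154]
jaw yaw deg 87.91 xaxis [-0.0659 -0.0199 -0.9976] z [ 0.9972 -0.0379 -0.0651]
grasp pt [ 0.4417 -0.0609  0.3268]
need tool cm [23.6095 -0.0152  1.8931]
```

```bash
python3 -m creep '[{"offset":[1.5,-0.2,0.6],"spin":0,"claw":-0.8},{"offset":[2.5,0,0.2],"spin":0,"claw":-0.8},{"offset":[3,0,0.2],"spin":0,"claw":-0.8},{"offset":[3,0,0.2],"spin":0,"claw":-0.8},{"offset":[2.5,0,0.1],"spin":0,"claw":-0.8},{"offset":[0.5,0,0],"spin":0,"claw":-0.8},{"offset":[0,0,0],"spin":0,"claw":-0.8}]'; python3 st.py .445 -.0665 .09
```

```text
t: 31.98
tool_pos: [0.4435, -0.0653, 0.1353]
orientation: [0.005, 0.731, -0.019, 0.682]
ft_force: [-0.0, 0.5, 0.7]
grip_width: 0.0836
t 31.98 tcp [ 0.4435 -0.0653  0.1353] F [-0.0264  0.536   0.7473] w 0.0836 q1,q6 [-0.1798 -1.7168]
jaw yaw deg 88.12 xaxis [-0.0684 -0.0194 -0.9975] z [ 0.9971 -0.0343 -0.0678]
grasp pt [ 0.447  -0.0643  0.1872]
need tool cm [ 9.7105 -0.0184  0.4628]
```

```bash
python3 -m creep '[{"offset":[1.5,0,0.05],"spin":0,"claw":-0.8},{"offset":[2,0,0.1],"spin":0,"claw":-0.8},{"offset":[2,0,0.1],"spin":0,"claw":-0.8},{"offset":[2,0,0.1],"spin":0,"claw":-0.8},{"offset":[1,0,0.1],"spin":0,"claw":-0.8},{"offset":[0,0,0],"spin":0,"claw":-0.8}]'; python3 st.py .445 -.0665 .09
```

```text
t: 32.72
tool_pos: [0.4424, -0.0672, 0.0451]
orientation: [0.005, 0.73, -0.019, 0.683]
ft_force: [0.5, -0.2, -0.0]
grip_width: 0.084
t 32.73 tcp [ 0.4424 -0.0672  0.0451] F [ 0.5218 -0.244  -0.0208] w 0.084 q1,q6 [-0.1842 -1.7161]
jaw yaw deg 88.12 xaxis [-0.0671 -0.0196 -0.9976] z [ 0.9972 -0.0342 -0.0664]
grasp pt [ 0.4459 -0.0662  0.097 ]
need tool cm [ 0.7063 -0.0216 -0.0419]
```

```bash
python3 -m creep '[{"offset":[0.5,0,0],"spin":0,"claw":-0.8},{"offset":[0,0,0],"spin":0,"claw":-0.4},{"offset":[0,0,0],"spin":0,"claw":-0.2},{"offset":[0,0,0],"spin":0,"claw":1},{"offset":[0,0,0],"spin":0,"claw":1},{"offset":[0,0,0],"spin":0,"claw":1}]'; python3 st.py .445 -.0665 .09; python3 look.py w19
```

```text
t: 33.48
tool_pos: [0.4431, -0.0674, 0.0416]
orientation: [0.004, 0.729, -0.019, 0.684]
ft_force: [0.2, -0.0, -1.3]
grip_width: 0.0599
t 33.48 tcp [ 0.4431 -0.0674  0.0416] F [ 0.1642 -0.0477 -1.2787] w 0.0599 q1,q6 [-0.1844 -1.7162]
jaw yaw deg 88.12 xaxis [-0.0644 -0.02   -0.9977] z [ 0.9974 -0.0342 -0.0637]
grasp pt [ 0.4464 -0.0664  0.0935]
need tool cm [ 0.3576 -0.0099 -0.1184]
```

View pics/w19.png

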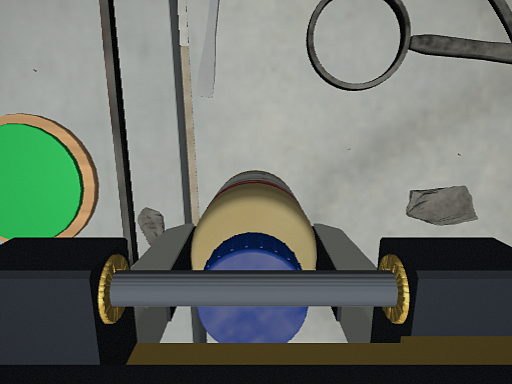

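```bash
python3 -m creep '[{"offset":[-0.7,0,0],"spin":0,"claw":1},{"offset":[-2,0,-0.1],"spin":0,"claw":1},{"offset":[-3,0,-0.2],"spin":0,"claw":1},{"offset":[-3.5,0,-0.2],"spin":0,"claw":1},{"offset":[-3,0,-0.2],"spin":0,"claw":1},{"offset":[-1.5,0,-0.1],"spin":0,"claw":1},{"offset":[0,0,0],"spin":0,"claw":1}]';  python3 st.py .572 .079 .25; python3 look.py w20
```

```text
t: 34.4
tool_pos: [0.444, -0.0642, 0.1896]
orientation: [0.004, 0.728, -0.019, 0.685]
ft_force: [-0.4, 0.6, -1.4]
grip_width: 0.0602
t 34.4 tcp [ 0.444  -0.0642  0.1896] F [-0.4406  0.5989 -1.4317] w 0.0602 q1,q6 [-0.1773 -1.7172]
jaw yaw deg 88.12 xaxis [-0.0609 -0.0206 -0.9979] z [ 0.9976 -0.0341 -0.0601]
grasp pt [ 0.4472 -0.0631  0.2415]
need tool cm [-1.8996 14.5884 11.918 ]
```

View pics/w20.png

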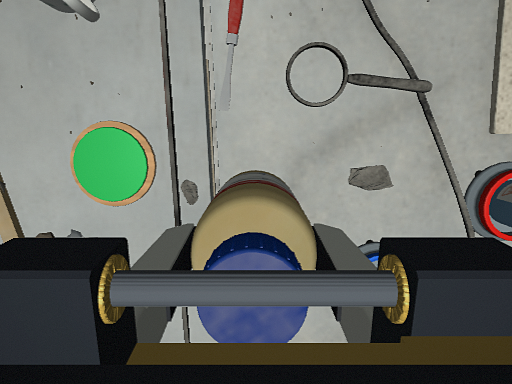

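```bash
python3 -m creep '[{"offset":[-0.3,1.2,1],"spin":0,"claw":1},{"offset":[-0.3,2,1.6],"spin":0,"claw":1},{"offset":[-0.3,2.3,1.9],"spin":0,"claw":1},{"offset":[-0.3,2.3,1.9],"spin":0,"claw":1},{"offset":[-0.3,2.3,1.9],"spin":0,"claw":1},{"offset":[-0.3,2,1.6],"spin":0,"claw":1},{"offset":[-0.2,1,0.8],"spin":0,"claw":1},{"offset":[0,0,0],"spin":0,"claw":1}]';  python3 st.py .572 .079 .25
```

```text
t: 35.45
tool_pos: [0.5598, 0.0727, 0.1901]
orientation: [0.004, 0.733, -0.019, 0.68]
ft_force: [-0.3, 0.4, 0.1]
grip_width: 0.0601
t 35.45 tcp [0.5598 0.0727 0.1901] F [-0.2848  0.3823  0.1146] w 0.0601 q1,q6 [ 0.0918 -1.4465]
jaw yaw deg 88.15 xaxis [-0.0739 -0.0201 -0.9971] z [ 0.9967 -0.0339 -0.0732]
grasp pt [0.5637 0.0738 0.242 ]
need tool cm [-0.8704  0.5324  0.7527]
```

```bash
python3 -m creep '[{"offset":[0,0.5,0.8],"spin":0,"claw":1},{"offset":[0,0,0],"spin":0,"claw":1}]';  python3 st.py .572 .079 .1;python3 look.py w21 base_blue
```

```text
t: 35.7
tool_pos: [0.568, 0.077, 0.1891]
orientation: [0.004, 0.733, -0.02, 0.68]
ft_force: [0.3, -0.1, -0.9]
grip_width: 0.0598
t 35.7 tcp [0.568  0.077  0.1891] F [ 0.2905 -0.1211 -0.8603] w 0.0598 q1,q6 [ 0.0978 -1.4398]
jaw yaw deg 88.11 xaxis [-0.0743 -0.0203 -0.997 ] z [ 0.9967 -0.0346 -0.0735]
grasp pt [0.5718 0.0781 0.2409]
need tool cm [14.0499  0.415   1.0497]
base_blue 0.63 [218.2, 144.3, 83.7, 58.5] lo [0.5215 0.0288 0.0001] hi [0.59   0.1311 0.1579]
  band 0.03 0.07 192 (array([0.574 , 0.0785]), np.float64(0.04094791572052792))
  top [0.5421 0.0684 0.1562]
```

View pics/w21.png

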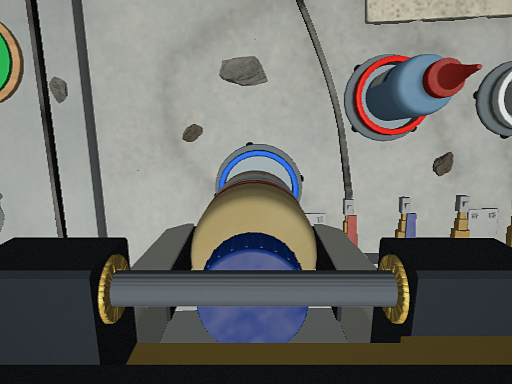

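```bash
python3 -m creep '[{"offset":[1.5,0,0.2],"spin":0,"claw":1},{"offset":[2.2,0,0.2],"spin":0,"claw":1},{"offset":[2.2,0,0.2],"spin":0,"claw":1},{"offset":[1.8,0,0.1],"spin":0,"claw":1},{"offset":[0.6,0,0],"spin":0,"claw":1},{"offset":[0,0,0],"spin":0,"claw":1}]';  python3 st.py .5735 .0785 .1
```

```text
t: 36.55
tool_pos: [0.567, 0.0738, 0.0985]
orientation: [0.005, 0.733, -0.02, 0.68]
ft_force: [-0.3, 0.8, -0.9]
grip_width: 0.06
t 36.55 tcp [0.567  0.0738 0.0985] F [-0.3185  0.8416 -0.8789] w 0.06 q1,q6 [ 0.0926 -1.4418]
jaw yaw deg 88.04 xaxis [-0.0763 -0.0205 -0.9969] z [ 0.9965 -0.0359 -0.0755]
grasp pt [0.571  0.0748 0.1503]
need tool cm [4.9907 0.4905 0.6155]
```

```bash
python3 -m creep '[{"offset":[0.5,0.4,0.3],"spin":0,"claw":1},{"offset":[1,0.05,0.1],"spin":0,"claw":1},{"offset":[0.6,0,0.05],"spin":0,"claw":1},{"offset":[0,0,0],"spin":0,"claw":1}]';  python3 st.py .5735 .0785 .1; python3 look.py w22 base_blue
```

```text
t: 37.05
tool_pos: [0.571, 0.0782, 0.0769]
orientation: [0.005, 0.733, -0.02, 0.68]
ft_force: [-0.2, 0.8, -1.2]
grip_width: 0.0598
t 37.05 tcp [0.571  0.0782 0.0769] F [-0.1726  0.8088 -1.1824] w 0.0598 q1,q6 [ 0.0992 -1.4349]
jaw yaw deg 88.04 xaxis [-0.0743 -0.0202 -0.997 ] z [ 0.9966 -0.0357 -0.0736]
grasp pt [0.5749 0.0792 0.1287]
need tool cm [ 2.877  -0.0124  0.0771]
base_blue 0.56 [196.1, 140.9, 122.5, 85.3] lo [ 0.5218  0.0248 -0.0008] hi [0.5924 0.132  0.1295]
  band 0.03 0.07 390 (array([0.5739, 0.0787]), np.float64(0.0403169956329804))
  band 0.095 0.17 28 (array([0.5705, 0.0793]), np.float64(0.028281045295176065))
  top [0.5567 0.0665 0.1269]
```

View pics/w22.png

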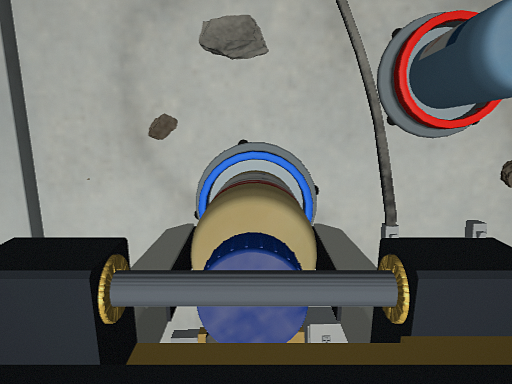

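```bash
python3 -m creep '[{"offset":[0.8,0,0],"spin":0,"claw":1},{"offset":[1,0,0],"spin":0,"claw":1},{"offset":[0.6,0,0],"spin":0,"claw":1},{"offset":[0,0,0],"spin":0,"claw":1}]';  python3 st.py .5745 .0788 .0985
```

```text
t: 37.65
tool_pos: [0.5693, 0.0776, 0.0519]
orientation: [0.005, 0.732, -0.02, 0.681]
ft_force: [-0.1, -1.0, -1.2]
grip_width: 0.0602
t 37.65 tcp [0.5693 0.0776 0.0519] F [-0.1393 -0.9646 -1.1515] w 0.0602 q1,q6 [ 0.0985 -1.4349]
jaw yaw deg 88.04 xaxis [-0.0736 -0.0202 -0.9971] z [ 0.9967 -0.0358 -0.0728]
grasp pt [0.5731 0.0786 0.1037]
need tool cm [0.5084 0.0344 0.1773]
```

```bash
python3 -m creep '[{"offset":[0.3,0,0.05],"spin":0,"claw":1},{"offset":[0.15,0,0],"spin":0,"claw":1},{"offset":[0,0,0],"spin":0,"claw":1}]';  python3 st.py .5745 .0788 .0985;  python3 -m creep '[{"offset":[0,0,0],"spin":0,"claw":-0.35},{"offset":[0,0,0],"spin":0,"claw":-0.6},{"offset":[0,0,0],"spin":0,"claw":-0.75},{"offset":[0,0,0],"spin":0,"claw":-0.75}]'; python3 st.py
```

```text
t: 38.02
tool_pos: [0.5698, 0.0775, 0.0477]
orientation: [0.005, 0.732, -0.02, 0.681]
ft_force: [-0.6, -0.1, -1.2]
grip_width: 0.06
t 38.02 tcp [0.5698 0.0775 0.0477] F [-0.644  -0.052  -1.1524] w 0.06 q1,q6 [ 0.0983 -1.435 ]
jaw yaw deg 88.03 xaxis [-0.0728 -0.0201 -0.9971] z [ 0.9968 -0.0358 -0.072 ]
grasp pt [0.5735 0.0785 0.0995]
need tool cm [0.0935 0.0329 0.1016]
t: 38.52
tool_pos: [0.57, 0.0775, 0.0481]
orientation: [0.005, 0.732, -0.02, 0.681]
ft_force: [-0.5, 0.0, -0.2]
grip_width: 0.0808
t 38.52 tcp [0.57   0.0775 0.0481] F [-0.5238  0.0057 -0.2369] w 0.0808 q1,q6 [ 0.0983 -1.435 ]
jaw yaw deg 88.04 xaxis [-0.072  -0.0201 -0.9972] z [ 0.9968 -0.0358 -0.0713]
```

Retreat up, with a slight +x compensation for the tilt so the fingers rise straight.

```bash
python3 -m creep '[{"offset":[-1,0,0],"spin":0,"claw":-0.75},{"offset":[-2.5,0,-0.15],"spin":0,"claw":-0.75},{"offset":[-3.5,0,-0.2],"spin":0,"claw":-0.75},{"offset":[-4,0,-0.3],"spin":0,"claw":-0.75},{"offset":[-4,0,-0.3],"spin":0,"claw":-0.75},{"offset":[-2,0,-0.1],"spin":0,"claw":-0.75},{"offset":[0,0,0],"spin":0,"claw":-0.75}]'; python3 st.py .441 .066 .20; python3 look.py w23 blue_cap_bottle base_blue rock
```

```text
t: 39.4
tool_pos: [0.5717, 0.0814, 0.2265]
orientation: [0.005, 0.732, -0.02, 0.682]
ft_force: [-0.4, -0.0, 0.0]
grip_width: 0.0814
t 39.4 tcp [0.5717 0.0814 0.2265] F [-0.4402 -0.0164  0.0068] w 0.0814 q1,q6 [ 0.1045 -1.4325]
jaw yaw deg 88.03 xaxis [-0.0711 -0.0199 -0.9973] z [ 0.9969 -0.0358 -0.0703]
grasp pt [0.5754 0.0825 0.2783]
need tool cm [  8.7999  -1.9315 -12.7901]
blue_cap_bottle 0.82 [223.3, 153.9, 60.1, 65.6] lo [0.5418 0.0451 0.0011] hi [0.6196 0.1074 0.1525]
  band 0.03 0.07 70 (array([0.5781, 0.0773]), np.float64(0.03586356635181775))
  band 0.07 0.09 51 (array([0.5721, 0.0779]), np.float64(0.030117126241716995))
  band 0.095 0.17 2746 (array([0.5677, 0.0788]), np.float64(0.018423809117162057))
  top [0.5713 0.0778 0.15  ]
base_blue 0.65 [217.4, 138.2, 78.4, 74.8] lo [0.5212 0.0277 0.0005] hi [0.6112 0.1302 0.032 ]
  band 0.03 0.07 207 (array([0.574 , 0.0785]), np.float64(0.041260631170590346))
  top [0.5584 0.0823 0.0294]
rock 0.64 [218.8, 61.5, 43.2, 27.9] lo [0.4305 0.0399 0.0011] hi [0.4591 0.09   0.0243]
  top [0.4436 0.0587 0.0204]
```

View pics/w23.png

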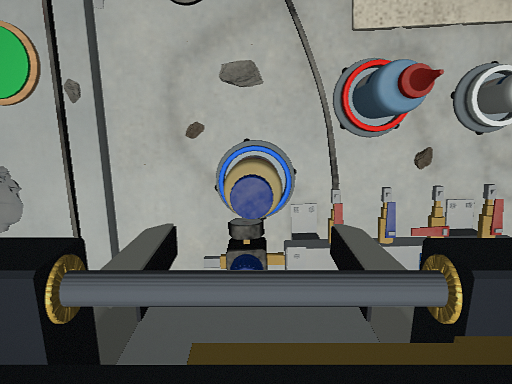

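```bash
cat > rock.py <<'E'
from h import *
import sys
o=ctrl.get_obs(); p,d=ctrl.snapshot("wrist"); C=cloud("wrist",d,o)
r=ctrl.cut_out("wrist","rock")[0]; print(r["conf"],r["bbox"])
P=C[r["mask"]&(d>0)]; P=P[P[:,2]>float(sys.argv[1])]
c,(w,h),a=cv2.minAreaRect((P[:,:2]*1000).astype(np.float32)); print("rect",c,w,h,a,"z",P[:,2].max())
q=P[:,:2]-P[:,:2].mean(0); ev,V=np.linalg.eigh(np.cov(q.T)); print("mean",P.mean(0),"long axis deg",np.degrees(np.arctan2(V[1,1],V[0,1])),np.sqrt(ev))
sz=[]
for t in range(0,180,5):
    n=np.array([np.cos(np.radians(t)),np.sin(np.radians(t))]); s=P[:,:2]@n; sz.append((t,round((s.max()-s.min())*1000,1),round((s.max()+s.min())*500,1)))
print(sz)
x,y,w,h=[int(v) for v in r["bbox"]]
cv2.imwrite("pics/rk.png",cv2.resize(p[max(0,y-15):y+h+15,max(0,x-15):x+w+15],None,fx=6,fy=6,interpolation=2))
E
python3 rock.py .003
```

```text
0.92 [219.5, 60.4, 41.1, 26.8]
rect (445.7466125488281, 64.84416198730469) 29.351810455322266 50.109832763671875 7.208012580871582 z 0.02415380473744716
mean [0.44543409 0.06616681 0.01615946] long axis deg 84.20221274307494 [0.00739799 0.01278985]
[(0, np.float64(28.9), np.float64(444.4)), (5, np.float64(29.2), np.float64(449.3)), (10, np.float64(30.8), np.float64(450.1)), (15, np.float64(33.6), np.float64(447.2)), (20, np.float64(36.5), np.float64(441.0)), (25, np.float64(39.1), np.float64(431.5)), (30, np.float64(41.6), np.float64(418.8)), (35, np.float64(43.8), np.float64(403.0)), (40, np.float64(45.9), np.float64(384.0)), (45, np.float64(47.7), np.float64(362.1)), (50, np.float64(49.2), np.float64(337.5)), (55, np.float64(50.2), np.float64(310.3)), (60, np.float64(50.9), np.float64(280.7)), (65, np.float64(51.2), np.float64(249.1)), (70, np.float64(51.5), np.float64(215.2)), (75, np.float64(51.6), np.float64(179.7)), (80, np.float64(51.5), np.float64(142.7)), (85, np.float64(51.4), np.float64(104.5)), (90, np.float64(51.1), np.float64(65.4)), (95, np.float64(50.5), np.float64(25.9)), (100, np.float64(49.5), np.float64(-13.8)), (105, np.float64(48.2), np.float64(-53.3)), (110, np.float64(46.8), np.float64(-92.4)), (115, np.float64(45.2), np.float64(-130.6)), (120, np.float64(44.3), np.float64(-167.3)), (125, np.float64(43.3), np.float64(-202.7)), (130, np.float64(42.0), np.float64(-236.5)), (135, np.float64(40.5), np.float64(-268.4)), (140, np.float64(39.2), np.float64(-298.4)), (145, np.float64(37.8), np.float64(-326.1)), (150, np.float64(36.3), np.float64(-351.3)), (155, np.float64(34.5), np.float64(-373.8)), (160, np.float64(32.5), np.float64(-393.5)), (165, np.float64(31.6), np.float64(-410.9)), (170, np.float64(30.8), np.float64(-425.3)), (175, np.float64(29.8), np.float64(-436.5))]
```

View pics/rk.png

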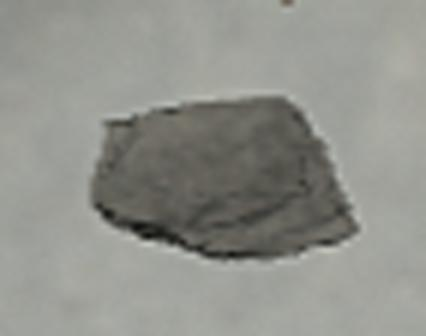

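```bash
python3 -m creep '[{"offset":[0,-0.2,-1.2],"spin":0.18,"claw":-0.4},{"offset":[0,0,0],"spin":0.18,"claw":-0.4},{"offset":[0,0,0],"spin":0.18,"claw":-0.4},{"offset":[0,0,0],"spin":0.18,"claw":-0.4},{"offset":[0,0,0],"spin":0.18,"claw":-0.4},{"offset":[0,0,0],"spin":0.18,"claw":-0.4},{"offset":[0,0,0],"spin":0.18,"claw":-0.4},{"offset":[0,0,0],"spin":0.18,"claw":-0.4}]'; python3 st.py .445 .066 .20
```

```text
t: 40.7
tool_pos: [0.5568, 0.0794, 0.218]
orientation: [0.461, 0.528, -0.513, 0.495]
ft_force: [0.0, -0.1, 1.2]
grip_width: 0.0653
t 40.7 tcp [0.5568 0.0794 0.218 ] F [ 0.015  -0.0718  1.2011] w 0.0653 q1,q6 [0.1037 0.0525]
jaw yaw deg 2.82 xaxis [-0.0841 -0.0213 -0.9962] z [ 0.0506 -0.9986  0.017 ]
grasp pt [0.5612 0.0805 0.2699]
need tool cm [  7.9671 -11.0419   0.7402]
```

```bash
python3 -m creep '[{"offset":[0.3,-1.5,0.1],"spin":0,"claw":-0.4},{"offset":[0.5,-2,0.1],"spin":0,"claw":-0.4},{"offset":[0.5,-2.2,0.1],"spin":0,"claw":-0.4},{"offset":[0.5,-2.2,0.1],"spin":0,"claw":-0.4},{"offset":[0.5,-1.8,0.1],"spin":0,"claw":-0.4},{"offset":[0.3,-1,0.1],"spin":0,"claw":-0.4},{"offset":[0,0,0],"spin":0,"claw":-0.4}]'; python3 st.py .445 .066 .10
```

```text
t: 41.58
tool_pos: [0.44, 0.0657, 0.1971]
orientation: [0.453, 0.536, -0.506, 0.501]
ft_force: [0.4, 0.4, -0.9]
grip_width: 0.065
t 41.58 tcp [0.44   0.0657 0.1971] F [ 0.362   0.4345 -0.8654] w 0.065 q1,q6 [0.1004 0.0209]
jaw yaw deg 4.44 xaxis [-0.0883 -0.0217 -0.9959] z [ 0.0787 -0.9968  0.0147]
grasp pt [0.4446 0.0668 0.2489]
need tool cm [14.8266  1.3677 -0.1358]
```

```bash
python3 -m creep '[{"offset":[1,-1.2,0],"spin":0,"claw":-1},{"offset":[2,0,0],"spin":0,"claw":-1},{"offset":[2.2,0.2,0],"spin":0,"claw":-1},{"offset":[2.2,0.2,0],"spin":0,"claw":-1},{"offset":[2,0.2,0],"spin":0,"claw":-1},{"offset":[1,0.1,0],"spin":0,"claw":-1},{"offset":[0,0,0],"spin":0,"claw":-1}]'; python3 st.py .423 .0655 .026; python3 look.py w24; python3 rock.py .003
```

```text
t: 42.45
tool_pos: [0.4236, 0.0628, 0.0838]
orientation: [0.451, 0.538, -0.507, 0.5]
ft_force: [0.5, -0.1, 0.3]
grip_width: 0.093
t 42.45 tcp [0.4236 0.0628 0.0838] F [ 0.5365 -0.131   0.3331] w 0.093 q1,q6 [0.0977 0.0174]
jaw yaw deg 4.61 xaxis [-0.0929 -0.0221 -0.9954] z [ 0.0818 -0.9965  0.0145]
grasp pt [0.4285 0.0639 0.1356]
need tool cm [10.9536  0.5039 -0.3602]
0.88 [267.9, 160.2, 36.2, 63.1]
rect (445.3264465332031, 65.09014892578125) 28.98301124572754 50.91448211669922 5.4144110679626465 z 0.023522513451395943
mean [0.44454774 0.06739906 0.01628985] long axis deg 82.00543207120424 [0.00718862 0.01249344]
[(0, np.float64(29.2), np.float64(445.0)), (5, np.float64(29.0), np.float64(449.3)), (10, np.float64(30.3), np.float64(449.8)), (15, np.float64(33.3), np.float64(447.0)), (20, np.float64(36.4), np.float64(440.9)), (25, np.float64(39.2), np.float64(431.5)), (30, np.float64(41.7), np.float64(418.7)), (35, np.float64(44.0), np.float64(402.9)), (40, np.float64(46.0), np.float64(384.0)), (45, np.float64(47.9), np.float64(362.0)), (50, np.float64(49.5), np.float64(337.3)), (55, np
[... 394 characters left out ...]
(49.7), np.float64(-13.6)), (105, np.float64(48.1), np.float64(-53.2)), (110, np.float64(46.5), np.float64(-92.3)), (115, np.float64(45.2), np.float64(-130.5)), (120, np.float64(44.3), np.float64(-167.3)), (125, np.float64(42.9), np.float64(-202.8)), (130, np.float64(41.7), np.float64(-236.6)), (135, np.float64(40.3), np.float64(-268.5)), (140, np.float64(38.6), np.float64(-298.3)), (145, np.float64(36.9), np.float64(-326.0)), (150, np.float64(35.3), np.float64(-351.4)), (155, np.float64(33.6), np.float64(-374.1)), (160, np.float64(31.9), np.float64(-393.9)), (165, np.float64(30.6), np.float64(-410.9)), (170, np.float64(30.3), np.float64(-425.5)), (175, np.float64(29.8), np.float64(-436.9))]
```

View pics/w24.png

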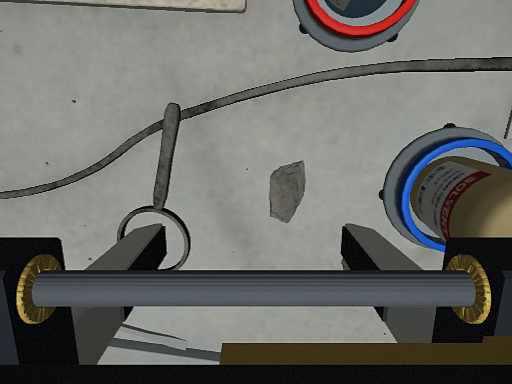

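```bash
python3 -m creep '[{"offset":[1,-0.2,-0.2],"spin":0,"claw":-1},{"offset":[1.8,0.2,-0.1],"spin":0,"claw":-1},{"offset":[2,0.2,0],"spin":0,"claw":-1},{"offset":[1.5,0.1,0],"spin":0,"claw":-1},{"offset":[0.5,0,0],"spin":0,"claw":-1},{"offset":[0,0,0],"spin":0,"claw":-1}]'; python3 st.py .423 .0655 .026
```

```text
t: 43.35
tool_pos: [0.4208, 0.0649, 0.0131]
orientation: [0.452, 0.537, -0.506, 0.501]
ft_force: [0.7, 0.7, 0.5]
grip_width: 0.0931
t 43.35 tcp [0.4208 0.0649 0.0131] F [0.6849 0.6638 0.4974] w 0.0931 q1,q6 [0.103  0.0242]
jaw yaw deg 4.63 xaxis [-0.0897 -0.0219 -0.9957] z [ 0.082  -0.9965  0.0145]
grasp pt [0.4254 0.0661 0.0649]
need tool cm [ 3.897   0.1105 -0.0208]
```

```bash
python3 -m creep '[{"offset":[1,0.05,0],"spin":0,"claw":-1},{"offset":[1.3,0.05,0],"spin":0,"claw":-1},{"offset":[0.8,0,0],"spin":0,"claw":-1},{"offset":[0,0,0],"spin":0,"claw":-1}]'; python3 st.py .423 .0655 .026; python3 look.py w25
```

```text
t: 43.85
tool_pos: [0.4193, 0.0643, -0.0194]
orientation: [0.452, 0.537, -0.506, 0.502]
ft_force: [-0.1, -0.5, -0.3]
grip_width: 0.093
t 43.85 tcp [ 0.4193  0.0643 -0.0194] F [-0.0952 -0.5179 -0.3216] w 0.093 q1,q6 [0.102  0.0242]
jaw yaw deg 4.62 xaxis [-0.0885 -0.0217 -0.9958] z [ 0.0819 -0.9965  0.0144]
grasp pt [0.4239 0.0655 0.0324]
need tool cm [ 0.6458 -0.0309 -0.0189]
```

View pics/w25.png

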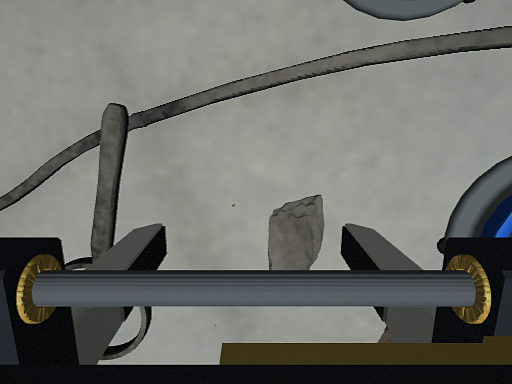

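```bash
python3 -m creep '[{"offset":[0,0,0],"spin":0,"claw":-0.75},{"offset":[0.5,0,0],"spin":0,"claw":-0.75},{"offset":[0,0,0],"spin":0,"claw":-0.75}]'; python3 st.py .423 .0655 .026;  python3 -m creep '[{"offset":[0,0,0],"spin":0,"claw":-0.4},{"offset":[0,0,0],"spin":0,"claw":-0.2},{"offset":[0,0,0],"spin":0,"claw":0},{"offset":[0,0,0],"spin":0,"claw":0.2},{"offset":[0,0,0],"spin":0,"claw":1},{"offset":[0,0,0],"spin":0,"claw":1},{"offset":[0,0,0],"spin":0,"claw":1},{"offset":[0,0,0],"spin":0,"claw":1}]'; python3 st.py; python3 look.py w26
```

```text
t: 44.28
tool_pos: [0.4195, 0.0643, -0.0237]
orientation: [0.452, 0.537, -0.505, 0.502]
ft_force: [-0.4, -0.1, -0.6]
grip_width: 0.0813
t 44.27 tcp [ 0.4195  0.0643 -0.0237] F [-0.4185 -0.0695 -0.6169] w 0.0813 q1,q6 [0.1019 0.0242]
jaw yaw deg 4.62 xaxis [-0.087  -0.0216 -0.996 ] z [ 0.0819 -0.9965  0.0144]
grasp pt [0.424  0.0654 0.0281]
need tool cm [ 0.2217 -0.0815 -0.0198]
t: 45.28
tool_pos: [0.4198, 0.0644, -0.0233]
orientation: [0.453, 0.537, -0.505, 0.502]
ft_force: [1.0, 0.3, -0.3]
grip_width: 0.0287
t 45.27 tcp [ 0.4198  0.0644 -0.0233] F [ 1.0129  0.344  -0.3357] w 0.0287 q1,q6 [0.1019 0.0241]
jaw yaw deg 4.62 xaxis [-0.0862 -0.0214 -0.996 ] z [ 0.0819 -0.9965  0.0143]
```

View pics/w26.png

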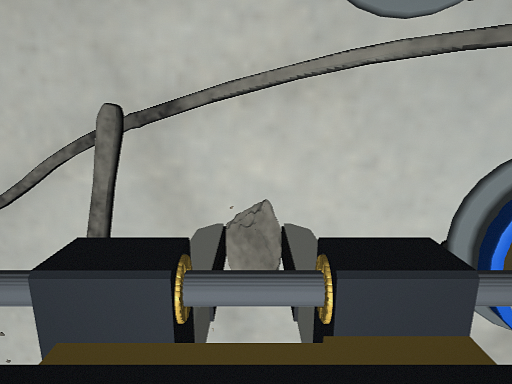

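```bash
python3 -m creep '[{"offset":[-0.7,0,0],"spin":0,"claw":1},{"offset":[-1.5,0,0],"spin":0,"claw":1},{"offset":[-2.5,-0.2,0],"spin":0,"claw":1},{"offset":[-2.5,-0.2,0],"spin":0,"claw":1},{"offset":[-2.5,-0.2,0],"spin":0,"claw":1},{"offset":[-1,0,0],"spin":0,"claw":1},{"offset":[0,0,0],"spin":0,"claw":1}]'; python3 st.py .4175 -.229 .15; python3 look.py w27
```

```text
t: 46.2
tool_pos: [0.4236, 0.0663, 0.0917]
orientation: [0.453, 0.536, -0.505, 0.503]
ft_force: [0.4, 0.3, -0.4]
grip_width: 0.0288
t 46.2 tcp [0.4236 0.0663 0.0917] F [ 0.3788  0.331  -0.3578] w 0.0288 q1,q6 [0.1053 0.0248]
jaw yaw deg 4.62 xaxis [-0.0841 -0.0213 -0.9962] z [ 0.0818 -0.9965  0.0144]
grasp pt [0.428  0.0674 0.1435]
need tool cm [ 0.0742 -3.4791 29.459 ]
```

View pics/w27.png

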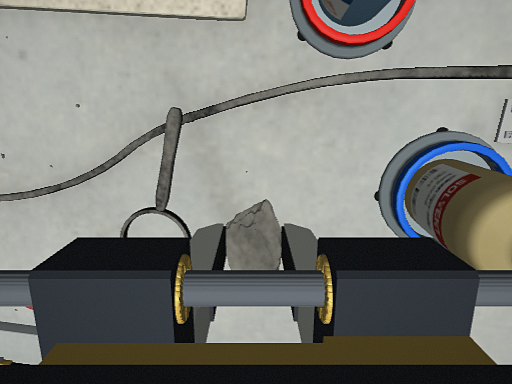

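```bash
python3 -m creep '[{"offset":[-0.1,-0.2,1.5],"spin":0,"claw":1},{"offset":[-0.1,-0.3,2.5],"spin":0,"claw":1},{"offset":[-0.1,-0.4,3],"spin":0,"claw":1},{"offset":[-0.1,-0.4,3.3],"spin":0,"claw":1},{"offset":[-0.1,-0.4,3.3],"spin":0,"claw":1},{"offset":[-0.1,-0.4,3.3],"spin":0,"claw":1},{"offset":[-0.1,-0.4,3.3],"spin":0,"claw":1},{"offset":[-0.1,-0.4,3],"spin":0,"claw":1}]'; python3 st.py .4175 -.229 .12
```

```text
t: 47.25
tool_pos: [0.409, -0.1783, 0.0991]
orientation: [0.45, 0.54, -0.506, 0.5]
ft_force: [-0.6, 0.3, 0.2]
grip_width: 0.0288
t 47.25 tcp [ 0.409  -0.1783  0.0991] F [-0.6462  0.3067  0.1871] w 0.0288 q1,q6 [-0.4247 -0.5046]
jaw yaw deg 4.76 xaxis [-0.095  -0.0209 -0.9953] z [ 0.0842 -0.9964  0.0129]
grasp pt [ 0.4139 -0.1772  0.1509]
need tool cm [3.1467 0.2235 5.149 ]
```

```bash
python3 -m creep '[{"offset":[0,0,2],"spin":0,"claw":1},{"offset":[0,0,1.5],"spin":0,"claw":1},{"offset":[0,0,0.5],"spin":0,"claw":1},{"offset":[0,0,0],"spin":0,"claw":1}]'; python3 st.py .4175 -.229 .12; python3 look.py w28 foam_pad; python3 rock.py .08
```

```text
t: 47.75
tool_pos: [0.4098, -0.2223, 0.0974]
orientation: [0.45, 0.54, -0.508, 0.498]
ft_force: [0.2, 0.1, -0.4]
grip_width: 0.029
t 47.75 tcp [ 0.4098 -0.2223  0.0974] F [ 0.2339  0.0976 -0.3619] w 0.029 q1,q6 [-0.5056 -0.5807]
jaw yaw deg 4.57 xaxis [-0.0989 -0.019  -0.9949] z [ 0.0807 -0.9967  0.011 ]
grasp pt [ 0.4149 -0.2213  0.1491]
need tool cm [2.8879 0.4885 0.7577]
foam_pad 0.61 [216.7, 141.2, 114.0, 95.0] lo [ 0.3689 -0.2608 -0.0004] hi [ 0.4719 -0.182   0.1386]
  band 0.095 0.17 33 (array([ 0.4199, -0.2196]), np.float64(0.019207048860774966))
  top [ 0.4406 -0.2106  0.1358]
0.93 [227.9, 199.2, 52.1, 71.8]
rect (413.11370849609375, -213.00021362304688) 28.94122886657715 46.78499984741211 5.825580596923828 z 0.22715771649114153
mean [ 0.41459653 -0.218436    0.13655832] long axis deg 84.5855162088246 [0.00762336 0.00877696]
[(0, np.float64(30.2), np.float64(414.0)), (5, np.float64(29.1), np.float64(393.1)), (10, np.float64(29.4), np.float64(369.2)), (15, np.float64(29.8), np.float64(342.4)), (20, np.float64(31.3), np.float64(313.6)), (25, np.float64(34.1), np.float64(283.0))
[... 625 characters left out ...]
.0), np.float64(-282.3)), (105, np.float64(46.9), np.float64(-314.4)), (110, np.float64(46.4), np.float64(-344.1)), (115, np.float64(45.6), np.float64(-371.1)), (120, np.float64(44.5), np.float64(-395.4)), (125, np.float64(43.0), np.float64(-416.6)), (130, np.float64(41.2), np.float64(-434.7)), (135, np.float64(39.1), np.float64(-449.4)), (140, np.float64(36.7), np.float64(-460.7)), (145, np.float64(36.0), np.float64(-467.6)), (150, np.float64(35.8), np.float64(-470.5)), (155, np.float64(35.3), np.float64(-469.7)), (160, np.float64(34.6), np.float64(-465.5)), (165, np.float64(33.6), np.float64(-457.6)), (170, np.float64(32.5), np.float64(-446.4)), (175, np.float64(31.3), np.float64(-431.9))]
```

View pics/w28.png

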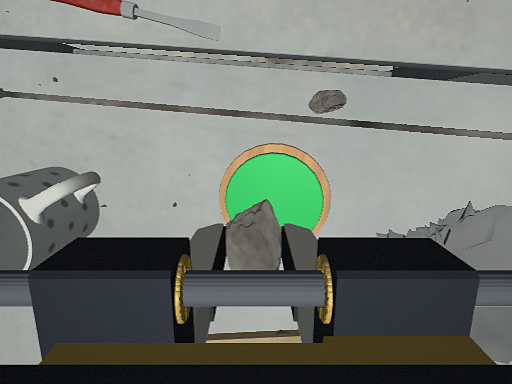

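```bash
python3 - <<'E'
from h import *
from scipy.optimize import least_squares
for n in("wrist",):
    o=ctrl.get_obs(); p,d=ctrl.snapshot(n)
    hsv=cv2.cvtColor(p,cv2.COLOR_BGR2HSV); g=((hsv[...,0]>45)&(hsv[...,0]<80)&(hsv[...,1]>120)).astype(np.uint8)
    k,l,s,c=cv2.connectedComponentsWithStats(g); i=1+np.argmax(s[1:,4]); m=(l==i).astype(np.uint8)
    cs,_=cv2.findContours(m,0,1); h=max(cs,key=len)[:,0]
    P=np.array([ray(n,u,v,.014,o)[:2] for u,v in h])
    f=least_squares(lambda c:np.hypot(*(P-c).T)-.043,[.4175,-.229],loss="soft_l1",f_scale=.001); r=np.hypot(*(P-f.x).T)
    print(f.x, np.sum(abs(r-.043)<.0015),len(r))
    K=abs(r-.043)<.0025; print(circ(P[K]))
E
```

```text
[ 0.4205107  -0.23080812] 92 291
(array([ 0.42024578, -0.23166232]), np.float64(0.04195248266264356))
```

```bash
python3 -m creep '[{"offset":[1,0.4,0.5],"spin":0,"claw":1},{"offset":[1.8,0.2,0.3],"spin":0,"claw":1},{"offset":[2,0.2,0],"spin":0,"claw":1},{"offset":[1.5,0.2,0],"spin":0,"claw":1},{"offset":[0.5,0,0],"spin":0,"claw":1},{"offset":[0,0,0],"spin":0,"claw":1}]'; python3 st.py .4195 -.230 .0435
```

```text
t: 48.75
tool_pos: [0.4137, -0.2302, 0.0231]
orientation: [0.45, 0.541, -0.507, 0.498]
ft_force: [0.4, -0.6, -1.3]
grip_width: 0.0289
t 48.75 tcp [ 0.4137 -0.2302  0.0231] F [ 0.3693 -0.6175 -1.3244] w 0.0289 q1,q6 [-0.5156 -0.5837]
jaw yaw deg 4.69 xaxis [-0.0999 -0.0185 -0.9948] z [ 0.0828 -0.9965  0.0102]
grasp pt [ 0.4189 -0.2293  0.0748]
need tool cm [3.1116 0.3702 0.0465]
```

```bash
python3 -m creep '[{"offset":[0.8,0.1,0.05],"spin":0,"claw":1},{"offset":[1,0.1,0],"spin":0,"claw":1},{"offset":[0.5,0.05,0],"spin":0,"claw":1},{"offset":[0,0,0],"spin":0,"claw":1}]'; python3 st.py .4195 -.230 .0435
```

```text
t: 49.25
tool_pos: [0.4145, -0.2313, -0.0007]
orientation: [0.45, 0.541, -0.507, 0.498]
ft_force: [-0.5, -0.5, -1.4]
grip_width: 0.0288
t 49.25 tcp [ 0.4145 -0.2313 -0.0007] F [-0.5298 -0.5336 -1.4128] w 0.0288 q1,q6 [-0.5167 -0.5817]
jaw yaw deg 4.69 xaxis [-0.0985 -0.0193 -0.9949] z [ 0.0828 -0.9965  0.0111]
grasp pt [ 0.4196 -0.2303  0.051 ]
need tool cm [ 0.7486  0.0676 -0.0366]
```

```bash
python3 -m creep '[{"offset":[0.5,0.05,0],"spin":0,"claw":1},{"offset":[0.15,0,0],"spin":0,"claw":1},{"offset":[0,0,0],"spin":0,"claw":1}]'; python3 st.py .4195 -.230 .0435
```

```text
t: 49.62
tool_pos: [0.4145, -0.2314, -0.0073]
orientation: [0.45, 0.54, -0.507, 0.499]
ft_force: [-0.5, 0.2, -0.6]
grip_width: 0.0289
t 49.62 tcp [ 0.4145 -0.2314 -0.0073] F [-0.474   0.2334 -0.5544] w 0.0289 q1,q6 [-0.5169 -0.5811]
jaw yaw deg 4.69 xaxis [-0.0981 -0.0196 -0.995 ] z [ 0.0829 -0.9965  0.0114]
grasp pt [ 0.4196 -0.2304  0.0444]
need tool cm [ 0.0911 -0.0007 -0.0447]
```

```bash
python3 -m creep '[{"offset":[0.12,0,0],"spin":0,"claw":1},{"offset":[0,0,0],"spin":0,"claw":1}]'; python3 -m creep '[{"offset":[0.1,0,0],"spin":0,"claw":1},{"offset":[0,0,0],"spin":0,"claw":1}]'; python3 st.py .4195 -.230 .0425; python3 look.py w29
```

```text
t: 49.88
tool_pos: [0.4145, -0.2316, -0.0084]
orientation: [0.45, 0.54, -0.507, 0.499]
ft_force: [-0.6, 0.2, -0.9]
grip_width: 0.0287
t: 50.12
tool_pos: [0.4145, -0.2316, -0.0093]
orientation: [0.45, 0.54, -0.507, 0.499]
ft_force: [-0.2, -0.5, 0.0]
grip_width: 0.029
t 50.12 tcp [ 0.4145 -0.2316 -0.0093] F [-0.2223 -0.4524  0.0081] w 0.029 q1,q6 [-0.5172 -0.5811]
jaw yaw deg 4.69 xaxis [-0.0975 -0.0199 -0.995 ] z [ 0.0828 -0.9965  0.0118]
grasp pt [ 0.4196 -0.2306  0.0425]
need tool cm [-0.0044 -0.0042 -0.0581]
```

View pics/w29.png

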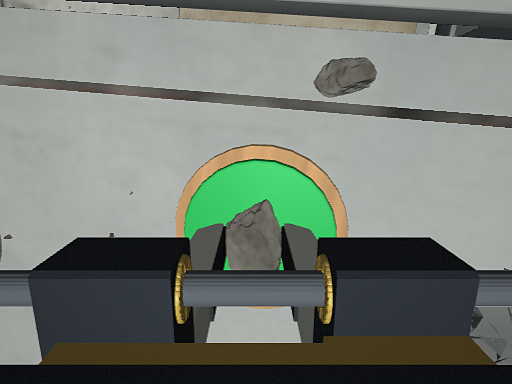

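Release gently.

```bash
python3 -m creep '[{"offset":[0.08,0,0],"spin":0,"claw":1},{"offset":[0,0,0],"spin":0,"claw":0.3},{"offset":[0,0,0],"spin":0,"claw":0.2},{"offset":[0,0,0],"spin":0,"claw":0},{"offset":[0,0,0],"spin":0,"claw":-0.2},{"offset":[0,0,0],"spin":0,"claw":-0.3},{"offset":[0,0,0],"spin":0,"claw":-0.3}]'; python3 -m creep '[{"offset":[-1,0,0],"spin":0,"claw":-0.3},{"offset":[-2,0,0],"spin":0,"claw":-0.3},{"offset":[-3,-0.2,0],"spin":0,"claw":-0.3},{"offset":[-4,-0.3,0],"spin":0,"claw":-0.3},{"offset":[-4,-0.3,0],"spin":0,"claw":-0.3},{"offset":[-4,-0.3,0],"spin":0,"claw":-0.3},{"offset":[-2,0,0],"spin":0,"claw":-0.3},{"offset":[0,0,0],"spin":0,"claw":-0.3}]'; python3 st.py; python3 look.py w30 foam_pad; python3 rock.py .018
```

```text
t: 51.05
tool_pos: [0.4146, -0.2317, -0.0097]
orientation: [0.45, 0.54, -0.507, 0.499]
ft_force: [-0.5, -0.1, -0.4]
grip_width: 0.0604
t: 52.05
tool_pos: [0.4232, -0.2281, 0.2003]
orientation: [0.45, 0.54, -0.507, 0.499]
ft_force: [0.7, 0.3, -1.3]
grip_width: 0.0601
t 52.05 tcp [ 0.4232 -0.2281  0.2003] F [ 0.6583  0.2768 -1.3453] w 0.0601 q1,q6 [-0.5027 -0.5908]
jaw yaw deg 4.68 xaxis [-0.0959 -0.0205 -0.9952] z [ 0.0829 -0.9965  0.0126]
foam_pad 0.85 [225.8, 127.5, 77.8, 84.1] lo [ 0.3708 -0.2823 -0.0013] hi [ 0.4703 -0.1824  0.032 ]
  top [ 0.417  -0.2508  0.0291]
0.6 [254.3, 156.1, 24.6, 44.0]
rect (421.3924865722656, -234.77978515625) 28.101390838623047 47.00747299194336 22.045392990112305 z 0.037727116923980064
mean [ 0.42094099 -0.2335079   0.03027622] long axis deg 97.75543072033939 [0.00705923 0.01219646]
[(0, np.float64(29.8), np.float64(419.7)), (5, np.float64(29.1), np.float64(397.9)), (10, np.float64(28.3), np.float64(373.2)), (15, np.float64(27.6), np.float64(345.7)), (20, np.float64(27.9), np.float64(315.6)), (25, np.float64(29.1), np.float64(282.8)), (30, np.float64(3
[... 605 characters left out ...]
.2), np.float64(-303.7)), (105, np.float64(48.2), np.float64(-335.4)), (110, np.float64(47.4), np.float64(-364.6)), (115, np.float64(46.4), np.float64(-391.1)), (120, np.float64(45.0), np.float64(-414.6)), (125, np.float64(43.6), np.float64(-434.9)), (130, np.float64(42.3), np.float64(-451.7)), (135, np.float64(41.3), np.float64(-464.7)), (140, np.float64(40.2), np.float64(-474.4)), (145, np.float64(39.5), np.float64(-480.1)), (150, np.float64(38.5), np.float64(-482.1)), (155, np.float64(37.2), np.float64(-480.5)), (160, np.float64(35.7), np.float64(-475.2)), (165, np.float64(33.9), np.float64(-466.2)), (170, np.float64(32.0), np.float64(-453.9)), (175, np.float64(30.7), np.float64(-438.4))]
```

View pics/w30.png

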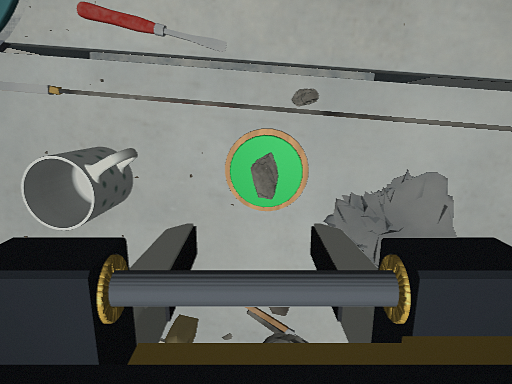

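```bash
python3 - <<'E'
from h import *
np.set_printoptions(precision=4,suppress=True)
p,d=ctrl.snapshot("top"); C=cloud("top",d)
for q in["glue_bottle","red_cap_bottle","blue_cap_bottle","rock","foam_pad"]:
    for r in ctrl.cut_out("top",q)[:1]:
        P=C[r["mask"]&(d>0)]; print(q,round(r["conf"],2),P.min(0),P.max(0),"top",P[P[:,2]>P[:,2].max()-.006].mean(0))
cv2.imwrite("pics/topf.png",cv2.resize(p,(800,600)))
s,_=ctrl.snapshot("scene"); cv2.imwrite("pics/scf.png",cv2.resize(s[60:340,80:440],(784,600)))
E
```

```text
glue_bottle 0.67 [0.4597 0.3443 0.012 ] [0.4981 0.3808 0.125 ] top [0.4802 0.3625 0.122 ]
red_cap_bottle 0.96 [0.4481 0.1986 0.0024] [0.5027 0.2484 0.1639] top [0.4741 0.224  0.162 ]
blue_cap_bottle 0.63 [0.5385 0.0512 0.0209] [0.5947 0.1072 0.1533] top [0.5687 0.0777 0.1491]
rock 0.67 [ 0.4021 -0.251   0.0197] [ 0.4304 -0.2096  0.0381] top [ 0.4187 -0.2371  0.0338]
foam_pad 0.75 [ 0.371  -0.2676 -0.0038] [ 0.4644 -0.1793  0.0227] top [ 0.4225 -0.218   0.0182]
```

View pics/topf.png

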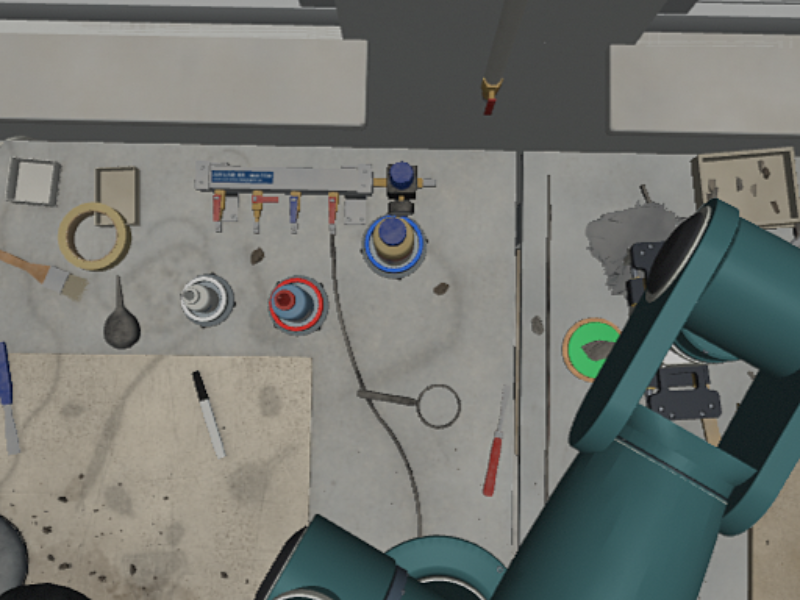

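View pics/scf.png

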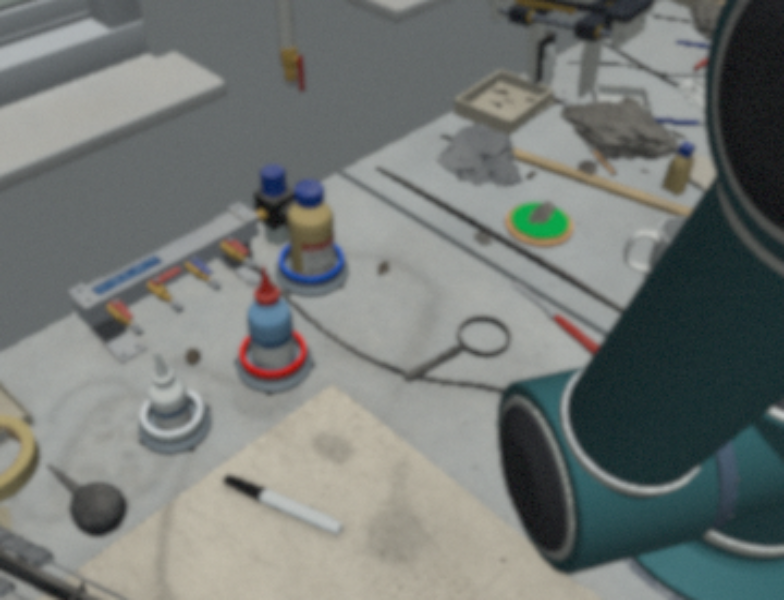

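```bash
python3 -c "
from rig import ctrl
print(ctrl.finish_job(), ctrl.get_obs()['t'])"
```

```text
the job is handed in; nothing more can be done
the job is handed in; nothing more can be done
```

The job is handed in, at about 52 s on the robot's clock (limit 115 s). The white, red and blue bottles each stand upright in the base of their colour, placed in that order. The rock went last and lies flat on the green foam pad.

**Final checks**
- **Top camera:** the bottle tops measured 0.125, 0.164 and 0.153 m. Standing on the 6 mm base floors they should measure 0.129, 0.164 and 0.149 m.
- **Centring:** the wrist camera put all three bottles within about 3 mm of their base centres.
- **Rock:** it is about 2 mm from the pad's centre. Its top is 24 mm above the foam, which fits it lying flat.
- **Gripper:** it was open and clear of everything at the end.

**Problems and disagreements**
- **Short fingers:** the first close on the white bottle caught nothing. The fingertips end about 33 mm short of the reported tool point. A second close while finding this out was also too high, so I went 33 mm lower from then on. The bottle stayed where it was.
- **Tool tilt:** the tool drifted to about 5.6° off vertical during the job, and the moves offer no way to correct it. I allowed for it when aiming.
- **Camera difference:** the wrist and top cameras disagreed by 2–4 mm on positions, so I aimed between them or close to the wrist reading.
- **Rock moved before lifting:** I slid it about 2 cm toward the robot as the jaws closed, to keep the gripper clear of the blue bottle.

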